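Set out the sauce bottles from the carrier in the display tray, in the same order

ROBOT

A 7-joint arm with a two-finger parallel gripper is mounted at the origin on the work surface. World frame = base frame: x ahead of the robot, y to its left, z up, the work surface at z = 0. Lengths are in m, angles in rad, forces in N, time in s.
With the tool pointing down it reaches from about 0.425 to 0.925 m from the base axis. Payload 6.8 kg.
Tool frame: the origin (TCP) lies at the very end of the fingers, on their centre line; the grasp point (between the pads) lies 19 mm behind it; z points along the fingers, y is the direction in which the jaws open and shut (so a half turn about z gives the same grasp; the last joint's range is limited). The gripper opens to 85 mm and grips with 20 to 120 N. Pads are 22 mm wide; open, the fingers measure 114 mm over their backs; the gripper's body (76 mm by 85 mm) begins 54 mm behind the grasp point. The pads swing forward as they close: fully open they stand 13 mm farther back than shut.
Start: joints at [1.13, 0.477, 0.022, 1.555, -0.011, 1.109, -0.083], TCP at [0.221, -0.638, 0.196] pointing down, gripper open.
Joint ranges: [-2.96, 2.96], [-0.34, 2.1], [-1.41, 1.46], [0.24, 2.44], [-1.37, 4.51], [0.17, 1.92], [-2.96, 2.96]. Speed limits (rad/s): [2.39, 2.39, 3.14, 3.14, 3.14, 3.14, 3.14].

INTERFACE

Orientations are given as a rotation vector (axis times angle).
In Python, from bench import monitor, viewer, job gives the robot as it stands. The module is installed in compiled form; this text tells all that it offers.
- The arm moves only by the tool drive_tool, never from a script. Its argument "commands" is a list of rows, each an object with "linear": the shift along the tool's x, y, z in m, a list of three; "dr": the turn, a rotation vector about the tool's x, y, z in degrees, a list of three; "jaw": the closure, from 0 (fully open) to 1 (shut). A call has 1 to 8 rows; each row shifts and turns the pose as measured when the row begins, along the tool's axes as they then stand; what a row does not reach is not made up. A row lasts 1/8 s, in which the tool goes at most 62.5 mm and 10.7 degrees, less where a joint would pass 70% of its speed; a pose out of reach is approached as far as the arm can. A call is refused whole if a number of a shift passes 0.0625 or a number of a turn 10.7, either way. A call with a gripper value outside its range is refused whole. The fingers move at their own pace and stop on an object; "force" is the grip in N (left out, the last holds). Time passes only in rows, so rows that do not move let the fingers close. It gives the time, the measured TCP pose, the force and the opening at its end, in the units of the state.
- monitor.get_obs(): the state, without advancing time (a new reading comes with each control period).
- viewer.grab_frame(name): name is "scene" or "side" or "wrist"; returns the picture (400x640x3 uint8, red, green, blue); there is no depth.
- viewer.calibration(name): a dict with "K" (3x3 intrinsics, pixels), "R" (3x3) and "t" (3): a world point X has camera coordinates R X + t. Camera axes: x right, y down, z forward; pixel columns grow to the right and rows downward; lengths in m; the calibration is good to about 2 mm. A picture is of the moment at which its call begins: read the wrist's pose just before it. calibration takes no time and is no camera call; for the wrist camera it gives the pose at the moment of the call.
- job.hand_in(): hands the job in, once; it reports no verdict.
The state is a dict: "clock": time; "joints": joint angles; "qvel": joint speeds; "tau": joint torques, N m; "tcp_pos": TCP position; "orientation": TCP orientation; "contact_force": force on the tool from outside, world axes, zero at the start; "moment": the same for the moment, N m; "grip_width": finger opening in m.
Only numpy, scipy, OpenCV 4.12 (cv2) and the standard library are available. Lean on these libraries where they do the work, as an engineer would, in place of code of your own. Each camera call takes 0.05 s, during which the arm holds its last target.

TASK

The seller has lined up her four small sauce bottles in the white carrier in the order in which she wants to show them. Move them all into the wooden display tray on the counter, one to a compartment, in the same order from left to right as they stand in the carrier now. Set each one down gently and upright on its cork pad, do not drop or tip any, and leave the pot and the honey jar where they stand.

Things in the scene. Friction and masses are not known exactly. Their poses are not given: they have to be found in the camera images.
- yellow_bottle (a point): yellow-capped sauce bottle: straight body 48 mm across up to 70 mm, 105 mm tall, cap 33 mm across, about 0.16 kg. Point: its centre, 52.5 mm above its underside; z up its axis. It starts in any one of the white carrier's 4 cells (68 mm square, 78 mm apart in a row, floor 5 mm and rim 28 mm above the counter). Grip it from above, fingers closing across the row, at or up to 15 mm above the centre
- blue_bottle (a point): blue-capped sauce bottle: straight body 48 mm across up to 70 mm, 105 mm tall, cap 33 mm across, about 0.16 kg. Point: its centre, 52.5 mm above its underside; z up its axis. It starts in any one of the white carrier's 4 cells (68 mm square, 78 mm apart in a row, floor 5 mm and rim 28 mm above the counter). Grip it from above, fingers closing across the row, at or up to 15 mm above the centre
- red_bottle (a point): red-capped sauce bottle: straight body 48 mm across up to 70 mm, 105 mm tall, cap 33 mm across, about 0.16 kg. Point: its centre, 52.5 mm above its underside; z up its axis. It starts in any one of the white carrier's 4 cells (68 mm square, 78 mm apart in a row, floor 5 mm and rim 28 mm above the counter). Grip it from above, fingers closing across the row, at or up to 15 mm above the centre
- green_bottle (a point): green-capped sauce bottle: straight body 48 mm across up to 70 mm, 105 mm tall, cap 33 mm across, about 0.16 kg. Point: its centre, 52.5 mm above its underside; z up its axis. It starts in any one of the white carrier's 4 cells (68 mm square, 78 mm apart in a row, floor 5 mm and rim 28 mm above the counter). Grip it from above, fingers closing across the row, at or up to 15 mm above the centre
- pad_1: cork pad 62 x 62 x 3 mm in cell 1 of the fixed wooden display tray, counted from the robot's left (+y) to its right. Origin: centre of its underside, 5 mm above the counter (a bottle on it stands 8 mm above the counter); x across the row, y along it, z up. Cells 68 mm square, 78 mm apart, rim 28 mm above the counter. The tray may stand left or right of the carrier
- pad_2: cork pad 62 x 62 x 3 mm in cell 2 of the fixed wooden display tray, counted from the robot's left (+y) to its right. Origin: centre of its underside, 5 mm above the counter (a bottle on it stands 8 mm above the counter); x across the row, y along it, z up. Cells 68 mm square, 78 mm apart, rim 28 mm above the counter. The tray may stand left or right of the carrier
- pad_3: cork pad 62 x 62 x 3 mm in cell 3 of the fixed wooden display tray, counted from the robot's left (+y) to its right. Origin: centre of its underside, 5 mm above the counter (a bottle on it stands 8 mm above the counter); x across the row, y along it, z up. Cells 68 mm square, 78 mm apart, rim 28 mm above the counter. The tray may stand left or right of the carrier
- pad_4: cork pad 62 x 62 x 3 mm in cell 4 of the fixed wooden display tray, counted from the robot's left (+y) to its right. Origin: centre of its underside, 5 mm above the counter (a bottle on it stands 8 mm above the counter); x across the row, y along it, z up. Cells 68 mm square, 78 mm apart, rim 28 mm above the counter. The tray may stand left or right of the carrier
- spoon_pot: bystander: a loose terracotta pot, 46 mm across and 55 mm tall with wooden sticks up to 90 mm, standing beyond the carrier, origin at the centre of its underside, z up
- honey_jar: bystander: a loose low amber jar with a black lid, 56 mm across and 68 mm tall, standing beyond the display tray, origin at the centre of its underside, z up

How it is judged:
At the end, for the whole second after the job is handed in: All four bottles stand upright (0.1 rad), released and at rest, on the tray's cork pads (centres within 15 mm), in the same order as they stood in the carrier (so each ends 375.5 to 452 mm from its start; a wrong compartment never gives that); pot and honey jar moved under 30 mm (((horizontal distance between yellow_bottle and pad_1 below 0.015 m and z of yellow_bottle in the frame of pad_1 between 0.052 and 0.06 m) or (horizontal distance between yellow_bottle and pad_2 below 0.015 m and z of yellow_bottle in the frame of pad_2 between 0.052 and 0.06 m) or (horizontal distance between yellow_bottle and pad_3 below 0.015 m and z of yellow_bottle in the frame of pad_3 between 0.052 and 0.06 m) or (horizontal distance between yellow_bottle and pad_4 below 0.015 m and z of yellow_bottle in the frame of pad_4 between 0.052 and 0.06 m)) and angle between each of yellow_bottle, blue_bottle, red_bottle, green_bottle's own z axis and vertical below 0.1 rad and distance of yellow_bottle from where it was at the start of the episode between 0.3755 and 0.452 m and linear speed of each of bottle_yellow, bottle_blue, bottle_red, bottle_green below 0.02 m/s and angular speed of each of bottle_yellow, bottle_blue, bottle_red, bottle_green below 0.2 rad/s and ((horizontal distance between blue_bottle and pad_1 below 0.015 m and z of blue_bottle in the frame of pad_1 between 0.052 and 0.06 m) or (horizontal distance between blue_bottle and pad_2 below 0.015 m and z of blue_bottle in the frame of pad_2 between 0.052 and 0.06 m) or (horizontal distance between blue_bottle and pad_3 below 0.015 m and z of blue_bottle in the frame of pad_3 between 0.052 and 0.06 m) or (horizontal distance between blue_bottle and pad_4 below 0.015 m and z of blue_bottle in the frame of pad_4 between 0.052 and 0.06 m)) and distance of blue_bottle from where it was at the start of the episode between 0.3755 and 0.452 m and ((horizontal distance between red_bottle and pad_1 below 0.015 m and z of red_bottle in the frame of pad_1 between 0.052 and 0.06 m) or (horizontal distance between red_bottle and pad_2 below 0.015 m and z of red_bottle in the frame of pad_2 between 0.052 and 0.06 m) or (horizontal distance between red_bottle and pad_3 below 0.015 m and z of red_bottle in the frame of pad_3 between 0.052 and 0.06 m) or (horizontal distance between red_bottle and pad_4 below 0.015 m and z of red_bottle in the frame of pad_4 between 0.052 and 0.06 m)) and distance of red_bottle from where it was at the start of the episode between 0.3755 and 0.452 m and ((horizontal distance between green_bottle and pad_1 below 0.015 m and z of green_bottle in the frame of pad_1 between 0.052 and 0.06 m) or (horizontal distance between green_bottle and pad_2 below 0.015 m and z of green_bottle in the frame of pad_2 between 0.052 and 0.06 m) or (horizontal distance between green_bottle and pad_3 below 0.015 m and z of green_bottle in the frame of pad_3 between 0.052 and 0.06 m) or (horizontal distance between green_bottle and pad_4 below 0.015 m and z of green_bottle in the frame of pad_4 between 0.052 and 0.06 m)) and distance of green_bottle from where it was at the start of the episode between 0.3755 and 0.452 m and distance of each of spoon_pot, honey_jar from where it was at the start of the episode below 0.03 m); the robot touches nothing.
It fails at once if a bottle is knocked over (angle between any of yellow_bottle, blue_bottle, red_bottle, green_bottle's own z axis and vertical above 0.7 rad).
It fails at once if a bottle is dropped (falls free for more than about 2 cm) ((contact force between the fingers and bottle_yellow below 0.05 N and linear speed of bottle_yellow above 0.65 m/s) or (contact force between the fingers and bottle_blue below 0.05 N and linear speed of bottle_blue above 0.65 m/s) or (contact force between the fingers and bottle_red below 0.05 N and linear speed of bottle_red above 0.65 m/s) or (contact force between the fingers and bottle_green below 0.05 N and linear speed of bottle_green above 0.65 m/s)).
It fails at once if the pot or the honey jar is knocked over (angle between any of spoon_pot, honey_jar's own z axis and vertical above 0.7 rad).
It also fails if it takes over 109 s, if anything falls off the work surface, if the arm or the gripper's body presses on something with over 40 N, if the wrist force passes 120 N, or if a joint passes its speed limit or range.

## Working session

There is one attempt and no reset: what is moved stays moved. The work goes in short steps, Python scripts to look and compute and a tool call to move; the robot and the scene stay as the last step left them, time stands still between calls to the robot, and variables do not carry over. Pictures are saved under pics/ and viewed, and the job is handed in when it is done.

Besides the shell and the picture viewer there is one more tool, called after "Emit:" by a JSON object that holds its "method" and its "body". drive_tool: Moves the arm, as the interface text tells. Its arguments: {"type":"object","properties":{"commands":{"type":"array"},"force":{"type":"number"}},"required":["commands"]}

```bash
mkdir -p pics; ls
python3 - <<'E'
from bench import monitor, viewer, job
import cv2
print(monitor.get_obs())
for n in ["scene","side"]:
    im=viewer.grab_frame(n); cv2.imwrite(f"pics/{n}0.png",im[:,:,::-1]); c=viewer.calibration(n); print(n,c)
E
```

```text
pics
{'clock': 0.0, 'joints': array([ 1.12990245,  0.4777922 ,  0.02232642,  1.55645011, -0.01151488,
        1.10928094, -0.08308776]), 'qvel': array([ 0.00039003,  0.00070783, -0.00317227, -0.00102881, -0.00025601,
        0.000585  , -0.00136214]), 'tau': array([-8.50591005e-04, -5.96467602e+01,  1.60715651e+00, -2.81198841e+01,
        1.23611200e-02,  9.38104960e-03,  4.09365998e-05]), 'tcp_pos': array([ 0.22029418, -0.63735187,  0.19453137]), 'orientation': array([-3.09645940e+00, -5.20112108e-01,  6.44851990e-04]), 'contact_force': array([-0.07666666, -0.33829387, -0.60253796]), 'moment': array([0.01600708, 0.01261799, 0.04007911]), 'grip_width': 0.08525520513443252}
scene {'K': array([[428.24913809,   0.        , 326.57305756],
       [  0.        , 428.24913809, 191.84248112],
       [  0.        ,   0.        ,   1.        ]]), 'R': array([[ 0.59476866,  0.80380402, -0.01222036],
       [ 0.61474909, -0.46456916, -0.63738454],
       [-0.51800946,  0.37158389, -0.77044897]]), 't': array([-0.33137584, -0.31300555,  1.43551227])}
side {'K': array([[400.3305566 ,   0.        , 321.76646852],
       [  0.        , 400.3305566 , 197.75425067],
       [  0.        ,   0.        ,   1.        ]]), 'R': array([[ 0.78691667, -0.61665734, -0.02226853],
       [-0.32804428, -0.38750632, -0.86152528],
       [ 0.52263669,  0.68525366, -0.50722609]]), 't': array([-0.46143647,  0.25204012,  0.59445765])}
```

View pics/scene0.png

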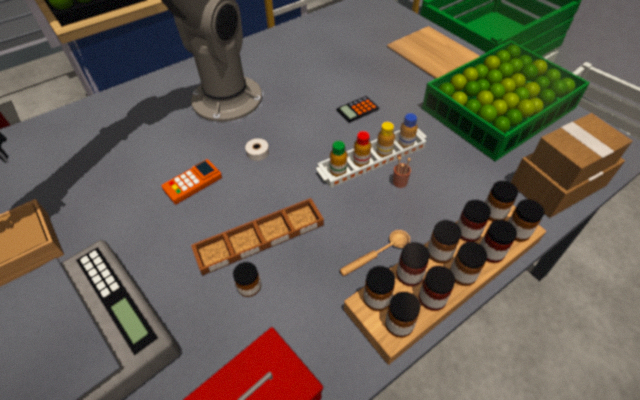

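View pics/side0.png

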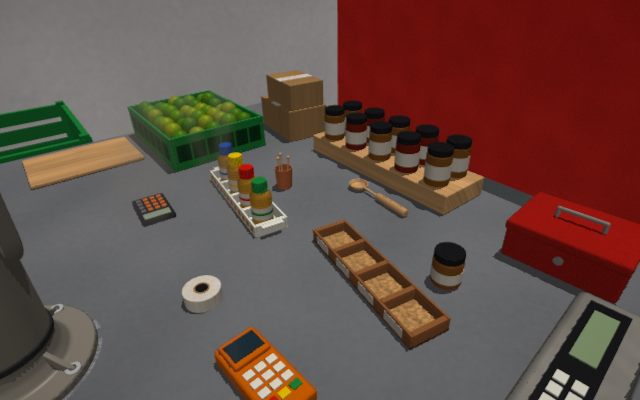

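The scene view shows the caps at roughly green (339,147), red (363,137), yellow (386,128) and blue (410,119). The camera's right is +y, so the order from the robot's left is blue, yellow, red, green. The empty tray is at about (258,236), to the right of the carrier. Next I'll measure both.

```bash
cat > h.py <<'E'
import numpy as np, cv2
from bench import monitor, viewer
from scipy.spatial.transform import Rotation as Rn
def ray(c,uv):
    d=np.linalg.inv(c["K"])@np.array([uv[0],uv[1],1.]); return -c["R"].T@c["t"], c["R"].T@d
def plane(c,uv,z):
    o,d=ray(c,uv); return o+d*(z-o[2])/d[2]
def tri(cs,uvs):
    P=[c["K"]@np.c_[c["R"],c["t"]] for c in cs]
    X=cv2.triangulatePoints(P[0],P[1],np.array(uvs[0],float),np.array(uvs[1],float)).ravel(); return X[:3]/X[3]
def proj(c,X):
    x=c["K"]@(c["R"]@np.array(X)+c["t"]); return x[:2]/x[2]
def masks(im):
    h=cv2.cvtColor(im,cv2.COLOR_RGB2HSV); H,S,V=[h[...,i].astype(int) for i in range(3)]
    return {"green":(H>45)&(H<85)&(S>120)&(V>60),"red":((H<4)|(H>174))&(S>180)&(V>110),"yellow":(H>20)&(H<32)&(S>170)&(V>150),"blue":(H>105)&(H<128)&(S>120)&(V>70)}
E
python3 - <<'E'
from h import *
cs={n:viewer.calibration(n) for n in("scene","side")}
roi={"scene":(325,105,425,170),"side":(212,135,275,215)}
pt={}
for n in cs:
    im=cv2.imread(f"pics/{n}0.png")[:,:,::-1].copy(); x0,y0,x1,y1=roi[n]
    for k,m in masks(im).items():
        mm=np.zeros_like(m,np.uint8); mm[y0:y1,x0:x1]=m[y0:y1,x0:x1]
        nn,l,s,ce=cv2.connectedComponentsWithStats(mm)
        i=1+np.argmax(s[1:,4]); pt[n,k]=ce[i]; print(n,k,s[i],ce[i])
for k in("blue","yellow","red","green"):
    X=tri(list(cs.values()),[pt["scene",k],pt["side",k]]); print(k,X,[plane(cs[n],pt[n,k],.098)for n in cs])
for n,r in(("scene",(180,190,340,280)),("scene",(310,90,440,190)),("side",(300,210,460,350)),("side",(195,130,300,240))):
    im=cv2.imread(f"pics/{n}0.png"); x0,y0,x1,y1=r
    cv2.imwrite(f"pics/crop_{n}_{x0}.png",cv2.resize(im[y0:y1,x0:x1],None,fx=5,fy=5,interpolation=cv2.INTER_CUBIC)[:600,:800])
E
```

```text
scene green [333 141  12  14 140] [338.33571429 147.26428571]
scene red [358 132  11  13 110] [363.15454545 137.13636364]
scene yellow [382 122  12   9  87] [387.43678161 125.97701149]
scene blue [405 114  12  12  92] [410.73913043 118.47826087]
side green [251 177  16  17 222] [258.80630631 184.63063063]
side red [239 164  14  13  95] [245.35789474 168.48421053]
side yellow [228 153  13   5  57] [234.03508772 154.92982456]
side blue [219 142  13  13 121] [225.50413223 147.25619835]
blue [0.52320083 0.32117844 0.10171564] [array([0.51926639, 0.32589344, 0.098     ]), array([0.52628923, 0.32675602, 0.098     ])]
yellow [0.51055869 0.24463539 0.10840446] [array([0.50305068, 0.25250165, 0.098     ]), array([0.52057401, 0.26803312, 0.098     ])]
red [0.49962782 0.16777436 0.10327777] [array([0.49694381, 0.16992259, 0.098     ]), array([0.504867  , 0.18112779, 0.098     ])]
green [0.48812194 0.09142702 0.09874264] [array([0.48715743, 0.0923028 , 0.098     ]), array([0.48866013, 0.09187612, 0.098     ])]
```

View pics/crop_scene_180.png

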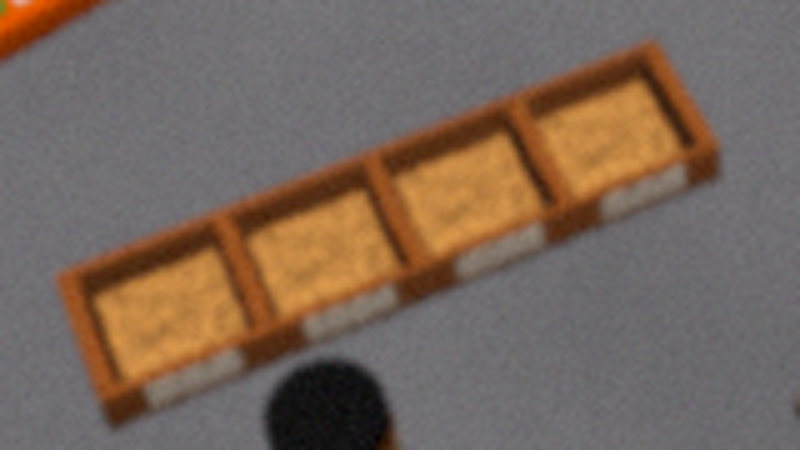

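View pics/crop_scene_310.png

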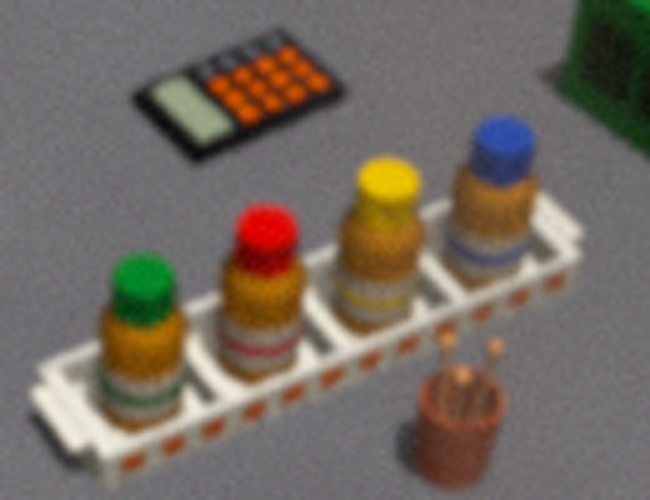

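View pics/crop_side_300.png

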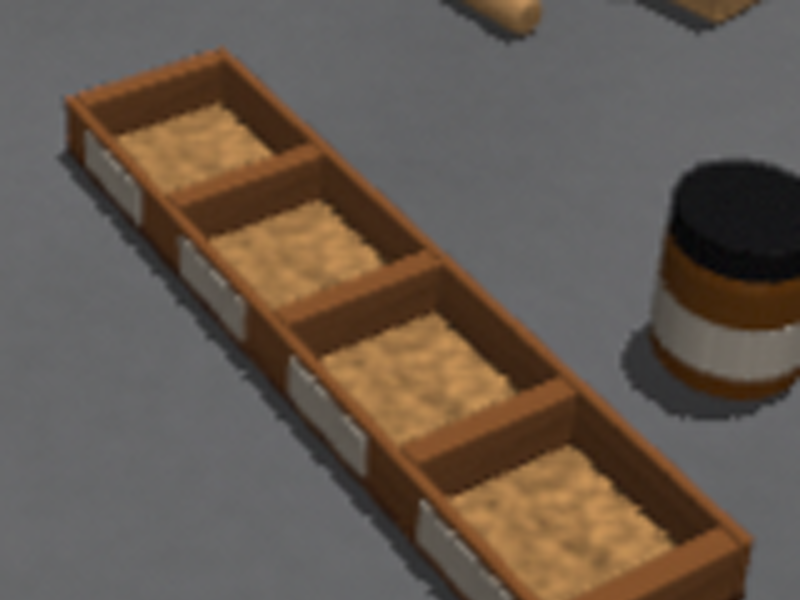

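```bash
python3 - <<'E'
from h import *
cs={n:viewer.calibration(n) for n in("scene","side")}
S=[(192,245),(311,198.4),(323.6,220),(202.4,270.6)]
R=[plane(cs["scene"],p,.028) for p in S]
for r in R: print("rim",r, "side px",proj(cs["side"],r))
print("c",np.mean(R,0))
print("sizes",[np.linalg.norm(R[i]-R[(i+1)%4]) for i in range(4)])
for p in [(313.6,230),(344.4,220),(449.6,318.4)]: print("side rim",plane(cs["side"],p,.028))
# pads by colour, scene & side centroid on z=.008
for n,r in(("scene",(180,190,340,280)),("side",(300,210,460,350))):
    im=cv2.imread(f"pics/{n}0.png"); x0,y0,x1,y1=r
    h=cv2.cvtColor(im,cv2.COLOR_BGR2HSV); 
    m=np.zeros(im.shape[:2],np.uint8); m[y0:y1,x0:x1]=((h[...,2]>125)&(h[...,1]>90)&(h[...,0]>12)&(h[...,0]<25))[y0:y1,x0:x1]
    m=cv2.morphologyEx(m,cv2.MORPH_OPEN,np.ones((3,3)))
    k,l,s,c=cv2.connectedComponentsWithStats(m)
    for i in range(1,k):
        if s[i,4]>100: print(n,s[i],c[i],plane(cs[n],c[i],.008))
print("pot base", plane(cs["scene"],(401,185),0), "jar top",plane(cs["scene"],(245.5,274),.068),plane(cs["side"],(449,255),.068))
print("pot rim",plane(cs["scene"],(402,167),.055),plane(cs["side"],(284,170),.055))
# carrier rim corners in scene crop (310,90)
C=[plane(cs["scene"],(310+a/5,90+b/5),.028) for a,b in((40,372),(108,455),(580,255),(535,190))]
print(C)
E
python3 - <<'E'
import cv2
im=cv2.imread("pics/side0.png"); cv2.imwrite("pics/c3.png",cv2.resize(im[130:240,195:320],None,fx=5,fy=5))
E
```

```text
rim [ 0.48318015 -0.34905223  0.028     ] side px [411.7393882  335.78942187]
rim [ 0.53852235 -0.03652338  0.028     ] side px [314.22312636 229.05195203]
rim [ 0.61453687 -0.05133453  0.028     ] side px [346.34533902 219.11175298]
rim [ 0.56203931 -0.3599667   0.028     ] side px [450.79685335 314.55688855]
c [ 0.54956967 -0.19921921  0.028     ]
sizes [np.float64(0.31739098844638286), np.float64(0.07744402978586722), np.float64(0.3130651878489169), np.float64(0.07961088683780933)]
side rim [ 0.53544913 -0.03842956  0.028     ]
side rim [ 0.60905268 -0.05124926  0.028     ]
side rim [ 0.55409906 -0.36361455  0.028     ]
scene [287 206  29  24 450] [300.9        217.62444444] [ 0.56126002 -0.08546956  0.008     ]
scene [259 217  29  24 477] [272.91823899 228.8490566 ] [ 0.54760614 -0.16200995  0.008     ]
scene [229 228  31  26 497] [243.81287726 240.58551308] [ 0.53411054 -0.2386392   0.008     ]
scene [199 240  30  27 528] [213.69318182 252.82765152] [ 0.52094311 -0.31493517  0.008     ]
side [324 232  33  18 384] [338.953125   240.49479167] [ 0.56982463 -0.0794675   0.008     ]
side [342 251  39  22 511] [359.73189824 261.76908023] [ 0.55639484 -0.15748155  0.008     ]
side [364 273  43  27 681] [384.02349486 286.76211454] [ 0.54274777 -0.23567517  0.008     ]
side [390 300  49  35 945] [412.77248677 316.68571429] [ 0.52856601 -0.31418838  0.008     ]
pot base [0.63068457 0.20152014 0.        ] jar top [ 0.65268203 -0.29036776  0.068     ] [ 0.63651241 -0.29452559  0.068     ]
pot rim [0.61597558 0.20973188 0.055     ] [0.61470267 0.18987729 0.055     ]
[array([0.45057207, 0.04942889, 0.028     ]), array([0.52278568, 0.04277979, 0.028     ]), array([0.56542019, 0.35635722, 0.028     ]), array([0.50881596, 0.37499018, 0.028     ])]
```

View pics/c3.png

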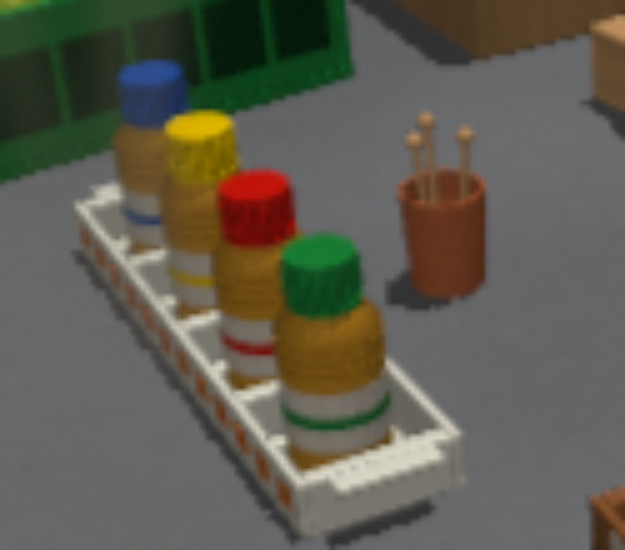

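```bash
cat >> h.py <<'E'
def Rdown(yawx): # tool x at world yaw (deg), z down
    a=np.radians(yawx); return np.c_[[np.cos(a),np.sin(a),0],[np.sin(a),-np.cos(a),0],[0,0,-1]]
def plan(p,yawx,n,scale=1.0):
    o=monitor.get_obs(); R0=Rn.from_rotvec(o["orientation"]); Rt=Rn.from_matrix(Rdown(yawx))
    dp=(np.array(p)-o["tcp_pos"]); rv=(R0.inv()*Rt).as_rotvec()
    print("t",round(o["clock"],2),"tcp",o["tcp_pos"].round(4),"w",round(o["grip_width"],4),"F",o["contact_force"].round(2),"dp",dp.round(4),"rv deg",np.degrees(rv).round(2))
    for i in range(n):
        Ri=R0*Rn.from_rotvec(rv*i/n); print(Ri.inv().apply(dp/n).round(4).tolist(), np.degrees(rv/n).round(1).tolist())
E
python3 - <<'E'
from h import *
cs=[viewer.calibration(n) for n in("scene","side")]
for k,a,b in(("blue",(411,117),(225.4,145)),("yellow",(387.8,126.4),(235.2,154.8)),("red",(363.4,135.4),(246.2,167.4)),("green",(338.6,144.6),(259,180.4))):
    print(k,tri(cs,[a,b]).round(4),plane(cs[0],a,.11).round(4),plane(cs[1],b,.11).round(4))
plan([.50,-.19,.28],80,12)
E
```

```text
blue [0.5237 0.3206 0.1079] [0.5243 0.3198 0.11  ] [0.5213 0.3134 0.11  ]
yellow [0.513  0.2437 0.1087] [0.5143 0.2422 0.11  ] [0.5118 0.2416 0.11  ]
red [0.5003 0.1672 0.1079] [0.5016 0.1661 0.11  ] [0.4982 0.1622 0.11  ]
green [0.4893 0.0912 0.1091] [0.4893 0.0914 0.11  ] [0.4883 0.088  0.11  ]
t 0.1 tcp [ 0.2203 -0.6374  0.1946] w 0.0854 F [-0.36  0.65 -0.25] dp [0.2797 0.4474 0.0854] rv deg [-9.000e-02 -4.000e-02 -6.093e+01]
[0.0342, -0.0276, -0.0071] [-0.0, -0.0, -5.1]
[0.0365, -0.0245, -0.0071] [-0.0, -0.0, -5.1]
[0.0385, -0.0212, -0.0071] [-0.0, -0.0, -5.1]
[0.0403, -0.0177, -0.0071] [-0.0, -0.0, -5.1]
[0.0417, -0.014, -0.0071] [-0.0, -0.0, -5.1]
[0.0428, -0.0103, -0.0071] [-0.0, -0.0, -5.1]
[0.0435, -0.0065, -0.0071] [-0.0, -0.0, -5.1]
[0.0439, -0.0026, -0.0071] [-0.0, -0.0, -5.1]
[0.044, 0.0013, -0.0071] [-0.0, -0.0, -5.1]
[0.0437, 0.0052, -0.0071] [-0.0, -0.0, -5.1]
[0.043, 0.009, -0.0071] [-0.0, -0.0, -5.1]
[0.0421, 0.0128, -0.0071] [-0.0, -0.0, -5.1]
```

Emit:
{"method": "drive_tool", "body": {"commands": [{"linear": [0.034,-0.028,-0.01],"dr": [0,0,-5],"jaw": 0},{"linear": [0.036,-0.025,-0.01],"dr": [0,0,-5],"jaw": 0},{"linear": [0.038,-0.021,-0.01],"dr": [0,0,-5],"jaw": 0},{"linear": [0.04,-0.018,-0.01],"dr": [0,0,-5],"jaw": 0},{"linear": [0.042,-0.014,-0.01],"dr": [0,0,-5],"jaw": 0},{"linear": [0.043,-0.01,-0.01],"dr": [0,0,-5],"jaw": 0},{"linear": [0.043,-0.006,-0.01],"dr": [0,0,-5],"jaw": 0},{"linear": [0.044,-0.003,-0.01],"dr": [0,0,-5],"jaw": 0}]}}

```text
clock: 1.1
tcp_pos: [0.4052, -0.3307, 0.2725]
orientation: [-2.713, -1.565, 0.005]
contact_force: [-0.1, -0.9, 0.3]
grip_width: 0.0857
```

Run:
```python
from h import *
plan([.50,-.19,.28],80,6)
print(monitor.get_obs()["joints"])
```

```text
t 1.1 tcp [ 0.4052 -0.3307  0.2725] w 0.0857 F [-0.14 -0.85  0.29] dp [0.0948 0.1407 0.0075] rv deg [ -0.53  -0.2  -20.06]
[0.0282, 0.0019, -0.0012] [-0.1, -0.0, -3.3]
[0.0281, 0.0036, -0.0012] [-0.1, -0.0, -3.3]
[0.0278, 0.0052, -0.0012] [-0.1, -0.0, -3.3]
[0.0274, 0.0068, -0.0012] [-0.1, -0.0, -3.3]
[0.027, 0.0084, -0.0012] [-0.1, -0.0, -3.3]
[0.0265, 0.01, -0.0012] [-0.1, -0.0, -3.3]
[ 0.79794134  0.17920497 -0.26512799  1.7968072   0.04871997  1.18181484
 -0.00668316]
```

Emit:
{"method": "drive_tool", "body": {"commands": [{"linear": [0.028,0.002,-0.001],"dr": [0,0,-3.4],"jaw": 0},{"linear": [0.028,0.004,-0.001],"dr": [0,0,-3.4],"jaw": 0},{"linear": [0.028,0.005,-0.001],"dr": [0,0,-3.4],"jaw": 0},{"linear": [0.027,0.007,-0.001],"dr": [0,0,-3.4],"jaw": 0},{"linear": [0.027,0.008,-0.001],"dr": [0,0,-3.4],"jaw": 0},{"linear": [0.027,0.01,-0.001],"dr": [0,0,-3.4],"jaw": 0},{"linear": [0,0,0],"dr": [0,0,0],"jaw": 0}]}}

```text
clock: 1.98
tcp_pos: [0.5049, -0.1784, 0.2777]
orientation: [-2.366, -2.05, 0.002]
contact_force: [-0.8, -0.2, 0.4]
grip_width: 0.0854
```

Run:
```python
from h import *
plan([.50,-.19,.28],80,1)
print(monitor.get_obs()["joints"])
c=viewer.calibration("wrist"); im=viewer.grab_frame("wrist"); cv2.imwrite("pics/w1.png",im[:,:,::-1]); np.savez("pics/w1.npz",**c)
print(c["K"][0],-c["R"].T@c["t"],c["R"][2])
```

```text
t 1.98 tcp [ 0.5049 -0.1784  0.2777] w 0.0854 F [-0.75 -0.23  0.38] dp [-0.0049 -0.0116  0.0023] rv deg [-0.56 -0.36  1.81]
[-0.0122, -0.0032, -0.0024] [-0.6, -0.4, 1.8]
[ 0.59320873  0.21331501 -0.42857829  1.75345742  0.08778665  1.20473858
 -0.00199424]
[319.45586723   0.         324.84183587] [ 0.51910143 -0.09842055  0.45565482] [-0.05375762 -0.30939653 -0.9494124 ]
```

View pics/w1.png

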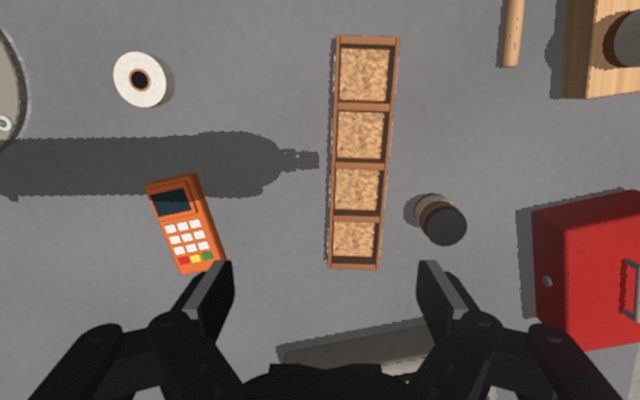

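The wrist view shows all four pads at about (363,73), (361,134), (357,189) and (355,240), with the rim corners near (336,36), (399,38), (379,269) and (329,267).

Run:
```python
from h import *
c=dict(np.load("pics/w1.npz")); im=cv2.imread("pics/w1.png")
m=cv2.inRange(cv2.cvtColor(im,cv2.COLOR_BGR2HSV),(10,60,130),(26,255,255)); m[:30]=0;m[275:]=0;m[:,:320]=0;m[:,405:]=0
m=cv2.morphologyEx(m,cv2.MORPH_OPEN,np.ones((3,3)))
k,l,s,ce=cv2.connectedComponentsWithStats(m); P=[]
for i in range(1,k):
    if s[i,4]>300:
        x,y,w,h,_=s[i]
        p=plane(c,ce[i],.008);P.append(p); print(s[i],ce[i].round(1),p.round(4))
P=np.array(P);d=P[0]-P[-1]; print("yaw",np.degrees(np.arctan2(-d[0],d[1])),np.diff(P,axis=0).round(4),P.mean(0))
R=np.array([plane(c,q,.028) for q in((336,36),(399.5,38),(379.5,269),(329,267))]); print(R.round(4),R.mean(0))
e=R[0]+R[1]-R[2]-R[3]; print(np.degrees(np.arctan2(-e[0],e[1])),np.linalg.norm(R[0]-R[1]),np.linalg.norm(R[0]-R[3]))
```

```text
[ 332   35   68  176 3818] [360.1 139.4] [ 0.5545 -0.1659  0.008 ]
[ 339   48   50   53 2441] [363.3  74.1] [ 0.5677 -0.0822  0.008 ]
[ 337  111   47   48 2075] [359.4 134.5] [ 0.5542 -0.1591  0.008 ]
[ 330  171   53   86 1849] [352.  231.6] [ 0.5272 -0.3032  0.008 ]
[328 225  51  45 404] [345.9 258.9] [ 0.5122 -0.3486  0.008 ]
yaw -13.032770240237255 [[ 0.0132  0.0837  0.    ]
 [-0.0135 -0.0768  0.    ]
 [-0.027  -0.1442  0.    ]
 [-0.0149 -0.0454  0.    ]] [ 0.54316843 -0.21180484  0.008     ]
[[ 0.5375 -0.0356  0.028 ]
 [ 0.613  -0.0487  0.028 ]
 [ 0.561  -0.3614  0.028 ]
 [ 0.4855 -0.3476  0.028 ]] [ 0.54926095 -0.19832133  0.028     ]
-9.444152506889296 0.07668414648821133 0.31630477385759215
```

Run:
```python
from h import *
plan([.495,.12,.25],81.4,7)
```

```text
t 2.02 tcp [ 0.5041 -0.18    0.2775] w 0.0854 F [ 0.29  1.02 -0.74] dp [-0.0091  0.3    -0.0275] rv deg [-0.58 -0.32  0.26]
[0.0422, -0.0075, 0.0042] [-0.1, -0.0, 0.0]
[0.0422, -0.0075, 0.0042] [-0.1, -0.0, 0.0]
[0.0422, -0.0075, 0.0042] [-0.1, -0.0, 0.0]
[0.0422, -0.0076, 0.0041] [-0.1, -0.0, 0.0]
[0.0422, -0.0076, 0.0041] [-0.1, -0.0, 0.0]
[0.0422, -0.0076, 0.004] [-0.1, -0.0, 0.0]
[0.0422, -0.0077, 0.004] [-0.1, -0.0, 0.0]
```

Emit:
{"method": "drive_tool", "body": {"commands": [{"linear": [0.042,-0.008,0.004],"dr": [-0.1,0,0],"jaw": 0},{"linear": [0.042,-0.008,0.004],"dr": [-0.1,0,0],"jaw": 0},{"linear": [0.042,-0.008,0.004],"dr": [-0.1,0,0],"jaw": 0},{"linear": [0.042,-0.008,0.004],"dr": [-0.1,0,0],"jaw": 0},{"linear": [0.042,-0.008,0.004],"dr": [-0.1,0,0],"jaw": 0},{"linear": [0.042,-0.008,0.004],"dr": [-0.1,0,0],"jaw": 0},{"linear": [0.042,-0.008,0.004],"dr": [-0.1,0,0],"jaw": 0},{"linear": [0,0,0],"dr": [0,0,0],"jaw": 0}]}}

```text
clock: 3.02
tcp_pos: [0.4932, 0.1196, 0.2497]
orientation: [2.391, 2.035, 0.005]
contact_force: [-0.3, -1.2, -0.0]
grip_width: 0.0856
```

Run:
```python
from h import *
plan([.49,.0915,.15],81.4,3)
c=viewer.calibration("wrist"); im=viewer.grab_frame("wrist"); cv2.imwrite("pics/w2.png",im[:,:,::-1]); np.savez("pics/w2.npz",**c)
```

```text
t 3.02 tcp [0.4932 0.1196 0.2497] w 0.0856 F [-0.26 -1.2  -0.01] dp [-0.0032 -0.0281 -0.0997] rv deg [ 0.2  -0.06 -0.58]
[-0.0094, 0.0003, 0.0332] [0.1, -0.0, -0.2]
[-0.0094, 0.0003, 0.0332] [0.1, -0.0, -0.2]
[-0.0094, 0.0003, 0.0332] [0.1, -0.0, -0.2]
```

View pics/w2.png

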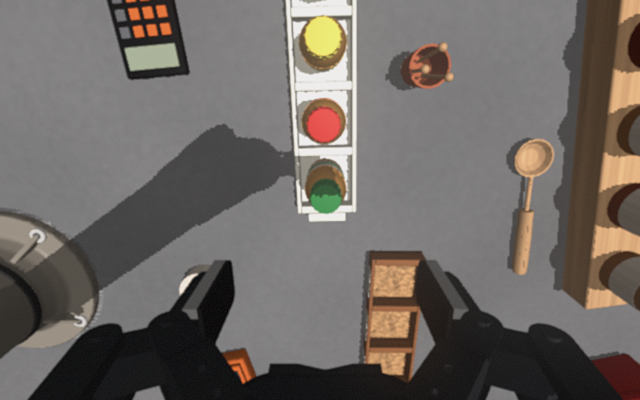

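In the wrist view the caps are at yellow (323,37), red (323,124) and green (326,195). The pot, at (430,66), is well clear of the row.

Run:
```python
from h import *
c=dict(np.load("pics/w2.npz")); im=cv2.imread("pics/w2.png")[:,:,::-1].copy()
for k,m in masks(im).items():
    m=m.astype(np.uint8); m[:,:290]=0;m[:,360:]=0;m[240:]=0
    n,l,s,ce=cv2.connectedComponentsWithStats(m)
    if n>1:
        i=1+np.argmax(s[1:,4]); x,y,w,h,_=s[i]
        print(k,s[i],ce[i].round(1),plane(c,(x+w/2,y+h/2),.110).round(4), plane(c,ce[i],.105).round(4))
R=[plane(c,q,.028) for q in((300,213),(355,211),(354,8),(290,8))]
print(np.round(R,4)); print("pot",plane(c,(428,70),.055))
```

```text
green [311 194  30  18 363] [324.8 202.8] [0.491  0.0895 0.11  ] [0.4895 0.0882 0.105 ]
[[0.4504 0.0524 0.028 ]
 [0.5235 0.0434 0.028 ]
 [0.5532 0.2803 0.028 ]
 [0.4838 0.2914 0.028 ]]
pot [0.6216342  0.20359163 0.055     ]
```

Run:
```python
from h import *
c=dict(np.load("pics/w2.npz")); im=cv2.imread("pics/w2.png")
h=cv2.cvtColor(im,cv2.COLOR_BGR2HSV)
for k,lo,hi in(("yellow",(22,120,150),(32,255,255)),("red",(0,190,150),(6,255,255)),("red2",(170,150,150),(180,255,255)),("green",(50,120,30),(90,255,255))):
    m=cv2.inRange(h,lo,hi); m[:,:290]=0;m[:,360:]=0;m[240:]=0
    n,l,s,ce=cv2.connectedComponentsWithStats(m)
    if n>1:
        i=1+np.argmax(s[1:,4]); x,y,w,hh,_=s[i]; print(k,s[i],ce[i].round(1),plane(c,(x+w/2,y+w/2),.11).round(4))
for q in ((323,37),(323,124),(326,194)): print(plane(c,q,.11).round(4))
```

```text
yellow [ 304   16   38   42 1229] [322.7  36.3] [0.5135 0.2473 0.11  ]
green [311 194  30  18 382] [325.2 202.6] [0.49   0.0829 0.11  ]
[0.5133 0.2457 0.11  ]
[0.501  0.1704 0.11  ]
[0.4926 0.0994 0.11  ]
```

Emit:
{"method": "drive_tool", "body": {"commands": [{"linear": [-0.009,-0.001,0.033],"dr": [0,0,-0.2],"jaw": 0},{"linear": [-0.009,-0.001,0.033],"dr": [0,0,-0.2],"jaw": 0},{"linear": [-0.009,-0.001,0.03],"dr": [0,0,-0.2],"jaw": 0},{"linear": [0,0,0],"dr": [0,0,0],"jaw": 0}]}}

```text
clock: 3.58
tcp_pos: [0.4888, 0.0817, 0.1518]
orientation: [2.39, 2.027, 0.001]
contact_force: [0.0, -0.6, 0.5]
grip_width: 0.0858
```

Run:
```python
from h import *
plan([.4905,.093,.047],81.4,5)
```

```text
t 3.58 tcp [0.4888 0.0817 0.1518] w 0.0858 F [ 0.   -0.57  0.48] dp [ 0.0017  0.0113 -0.1048] rv deg [ 0.35  0.23 -0.79]
[0.0024, -0.0002, 0.021] [0.1, 0.0, -0.2]
[0.0024, -0.0001, 0.021] [0.1, 0.0, -0.2]
[0.0023, -0.0001, 0.021] [0.1, 0.0, -0.2]
[0.0023, -0.0001, 0.021] [0.1, 0.0, -0.2]
[0.0023, -0.0, 0.021] [0.1, 0.0, -0.2]
```

Emit:
{"method": "drive_tool", "body": {"commands": [{"linear": [0.008,0,0.005],"dr": [0.3,0.2,-0.8],"jaw": 0},{"linear": [0,0,0.02],"dr": [0,0,0],"jaw": 0},{"linear": [0,0,0.02],"dr": [0,0,0],"jaw": 0},{"linear": [0,0,0],"dr": [0,0,0],"jaw": 0}]}}

```text
clock: 4.08
tcp_pos: [0.4957, 0.0912, 0.1106]
orientation: [2.379, 2.045, 0.013]
contact_force: [-0.7, 0.3, 0.1]
grip_width: 0.0854
```

Run:
```python
from h import *
plan([.4905,.093,.047],81.4,3)
im=viewer.grab_frame("side"); cv2.imwrite("pics/s2.png",cv2.resize(im[100:260,160:360,::-1],None,fx=4,fy=3.75))
```

```text
t 4.08 tcp [0.4957 0.0912 0.1106] w 0.0854 F [-0.74  0.29  0.06] dp [-0.0052  0.0018 -0.0636] rv deg [ 0.51 -0.17 -0.04]
[0.0003, -0.002, 0.0212] [0.2, -0.1, -0.0]
[0.0003, -0.0019, 0.0212] [0.2, -0.1, -0.0]
[0.0003, -0.0019, 0.0212] [0.2, -0.1, -0.0]
```

View pics/s2.png

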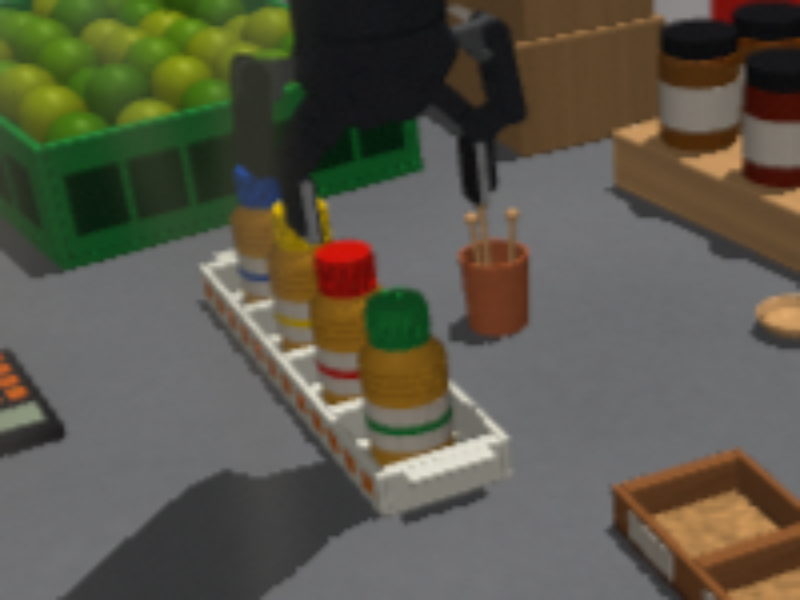

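Run:
```python
from h import *
c=viewer.calibration("side")
print(proj(c,[.4957,.0912,.1106]),proj(c,[.4957,.0912,.13]),proj(c,[.4957,.0912,.15]), proj(c,[.4895,.0915,.11]))
for s in(1,-1): print(proj(c,[.4957+s*.0425*.989,.0912-s*.0425*.15,.1236]))
```

```text
[261.21631922 178.57547624] [260.31197218 170.48253432] [259.35747302 161.94078436] [258.6647321  179.65137424]
[278.85909366 168.46722937]
[241.59765792 178.07696636]
```

Run:
```python
from h import *
o=monitor.get_obs(); print(o["tcp_pos"])
a=viewer.grab_frame("side")[110:220,200:320,::-1]; b=viewer.grab_frame("scene")[70:180,300:420,::-1]
cv2.imwrite("pics/s3.png",np.hstack([cv2.resize(a,(400,367),interpolation=2),cv2.resize(b,(400,367),interpolation=2)]))
c=viewer.calibration("scene")
for s in(1,-1): print(proj(c,[.4957+s*.0425*.989,.0912-s*.0425*.15,.1236]))
```

```text
[0.49645094 0.09146284 0.11151509]
[348.16576082 152.4265471 ]
[332.33991943 132.48424039]
```

View pics/s3.png

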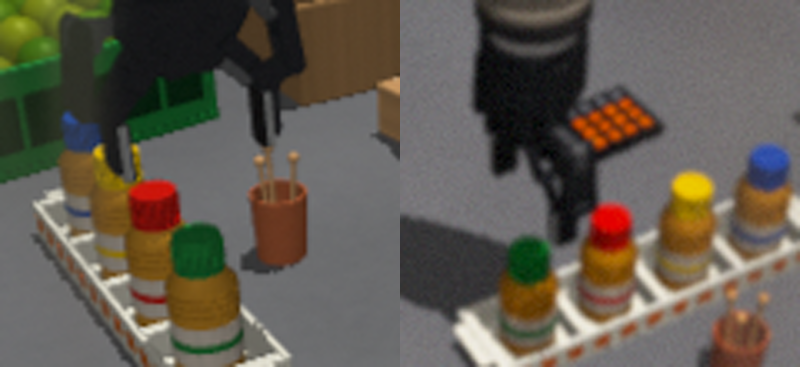

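Run:
```python
from h import *
cs=[viewer.calibration(n) for n in("scene","side")]
print(tri(cs,[(349.5,142),(279.5,153.5)]),tri(cs,[(331.5,121.5),(237,163)]))
```

```text
[0.54079941 0.08478149 0.15995777] [0.44905675 0.09852763 0.15893957]
```

The triangulated fingertips come out at z≈0.16. The TCP reading, allowing for 13 mm of set-back when open, implies about 0.124. I'll shut the jaws here, still above the cap, to check the tip geometry.

Emit:
{"method": "drive_tool", "body": {"commands": [{"linear": [0,0,-0.008],"dr": [0,0,0],"jaw": 1},{"linear": [0,0,0],"dr": [0,0,0],"jaw": 1},{"linear": [0,0,0],"dr": [0,0,0],"jaw": 1},{"linear": [0,0,0],"dr": [0,0,0],"jaw": 1},{"linear": [0,0,0],"dr": [0,0,0],"jaw": 1},{"linear": [0,0,0],"dr": [0,0,0],"jaw": 1}], "force": 20}}

```text
clock: 4.97
tcp_pos: [0.4978, 0.0916, 0.1226]
orientation: [2.376, 2.042, 0.02]
contact_force: [0.2, 0.4, -0.9]
grip_width: 0.0001
```

Run:
```python
from h import *
o=monitor.get_obs(); p=o["tcp_pos"];print(p,o["grip_width"])
a=viewer.grab_frame("side")[110:220,200:320,::-1]; b=viewer.grab_frame("scene")[70:180,300:420,::-1]
cv2.imwrite("pics/s4.png",np.hstack([cv2.resize(a,(400,367),interpolation=2),cv2.resize(b,(400,367),interpolation=2)]))
for n in("side","scene"): print(n,proj(viewer.calibration(n),p))
```

```text
[0.49781998 0.09157774 0.12263323] 8.48723673014747e-05
side [261.42740172 173.22220584]
scene [340.68870868 142.89902175]
```

View pics/s4.png

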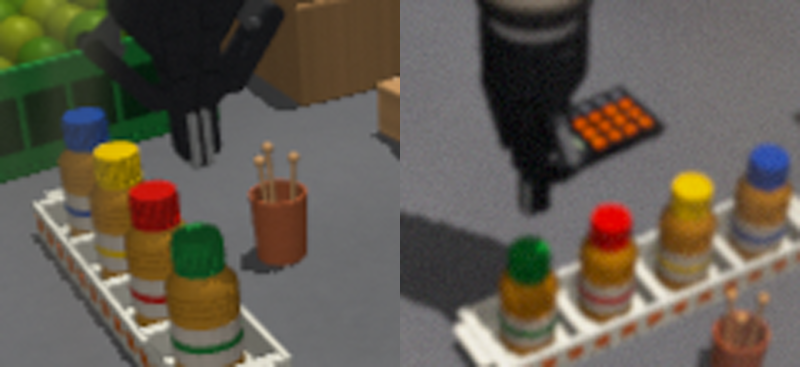

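Emit:
{"method": "drive_tool", "body": {"commands": [{"linear": [0,0,0],"dr": [0,0,0],"jaw": 0},{"linear": [0,0,0],"dr": [0,0,0],"jaw": 0},{"linear": [0,0,0],"dr": [0,0,0],"jaw": 0},{"linear": [0,0,0],"dr": [0,0,0],"jaw": 0},{"linear": [0,0,0],"dr": [0,0,0],"jaw": 0}]}}

```text
clock: 5.7
tcp_pos: [0.4978, 0.0916, 0.1225]
orientation: [2.377, 2.042, 0.02]
contact_force: [-1.1, -0.7, -0.0]
grip_width: 0.0855
```

Run:
```python
from h import *
cs=[viewer.calibration(n) for n in("scene","side")]
print("closed tip",tri(cs,[(340.5,133.5),(260.3,159.5)]))
plan([.4905,.093,.047],81.4,4)
```

```text
closed tip [0.49774107 0.09035426 0.15570581]
t 5.7 tcp [0.4978 0.0916 0.1225] w 0.0855 F [-1.11 -0.7  -0.02] dp [-0.0073  0.0014 -0.0755] rv deg [ 0.84 -0.25 -0.06]
[-0.0, -0.0021, 0.0188] [0.2, -0.1, -0.0]
[0.0, -0.0021, 0.0189] [0.2, -0.1, -0.0]
[0.0, -0.002, 0.0189] [0.2, -0.1, -0.0]
[0.0, -0.0019, 0.0189] [0.2, -0.1, -0.0]
```

Emit:
{"method": "drive_tool", "body": {"commands": [{"linear": [0,-0.007,0.005],"dr": [0.8,-0.2,0],"jaw": 0},{"linear": [0,0,0.018],"dr": [0,0,0],"jaw": 0},{"linear": [0,0,0.018],"dr": [0,0,0],"jaw": 0},{"linear": [0,0,0.012],"dr": [0,0,0],"jaw": 0},{"linear": [0,0,0],"dr": [0,0,0],"jaw": 0}]}}

```text
clock: 6.32
tcp_pos: [0.4892, 0.0925, 0.0646]
orientation: [-2.381, -2.046, 0.003]
contact_force: [0.8, 0.7, 0.2]
grip_width: 0.0856
```

```bash
cat > look.py <<'E'
from h import *
import sys
def look(name):
    o=monitor.get_obs(); p=o["tcp_pos"];print(p,o["grip_width"],o["contact_force"].round(1))
    f={"side":None,"scene":None}
    out=[]
    for n in("side","scene"):
        im=viewer.grab_frame(n); u=proj(viewer.calibration(n),p).astype(int); u=np.clip(u,[60,60],[580,340])
        print(n,"origin",u-60)
        cr=im[u[1]-60:u[1]+60,u[0]-60:u[0]+60,::-1]; out.append(cv2.resize(cr,(400,400),interpolation=2))
    cv2.imwrite(f"pics/{name}.png",np.hstack(out))
if __name__=="__main__": look(sys.argv[1])
E
python3 look.py s5; python3 -c "
from h import *
plan([.4905,.093,.047],81.4,2)"
```

```text
[0.48916413 0.09252133 0.06462759] 0.08557880793630032 [0.8 0.7 0.2]
side origin [200 137]
scene origin [278  96]
t 6.42 tcp [0.4901 0.0928 0.0658] w 0.0859 F [0.62 0.77 0.46] dp [ 0.0004  0.0002 -0.0188] rv deg [-0.04 -0.03 -0.06]
[0.0001, 0.0002, 0.0094] [-0.0, -0.0, -0.0]
[0.0001, 0.0002, 0.0094] [-0.0, -0.0, -0.0]
```

View pics/s5.png

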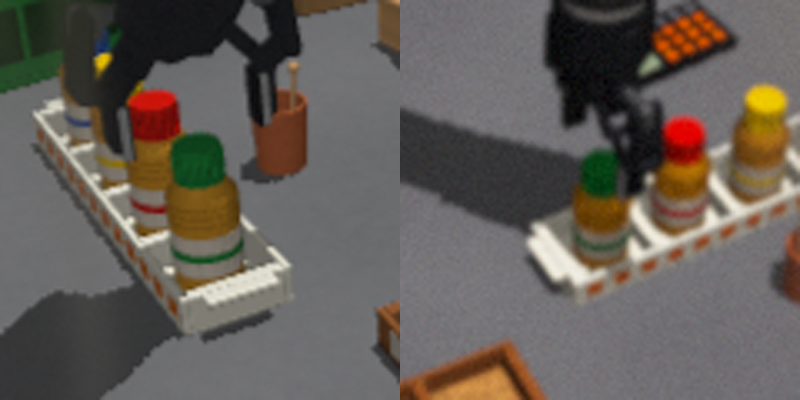

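Emit:
{"method": "drive_tool", "body": {"commands": [{"linear": [0,0,0.012],"dr": [0,0,0],"jaw": 0},{"linear": [0,0,0.012],"dr": [0,0,0],"jaw": 0},{"linear": [0,0,0],"dr": [0,0,0],"jaw": 0}]}}

```text
clock: 6.8
tcp_pos: [0.4909, 0.0929, 0.0409]
orientation: [2.383, 2.047, 0.003]
contact_force: [-0.8, -0.5, -1.1]
grip_width: 0.0855
```

```bash
python3 look.py s6; python3 -c "
from h import *
plan([.4905,.093,.0135],81.4,2)"
```

```text
[0.49085953 0.09286317 0.04094625] 0.0855472006112774 [-0.8 -0.5 -1.1]
side origin [202 146]
scene origin [279 102]
t 6.9 tcp [0.4915 0.0932 0.0418] w 0.0852 F [ 0.48 -0.46  0.6 ] dp [-0.001  -0.0002 -0.0283] rv deg [ 0.14 -0.1  -0.07]
[-0.0002, -0.0005, 0.0141] [0.1, -0.0, -0.0]
[-0.0002, -0.0005, 0.0141] [0.1, -0.0, -0.0]
```

View pics/s6.png

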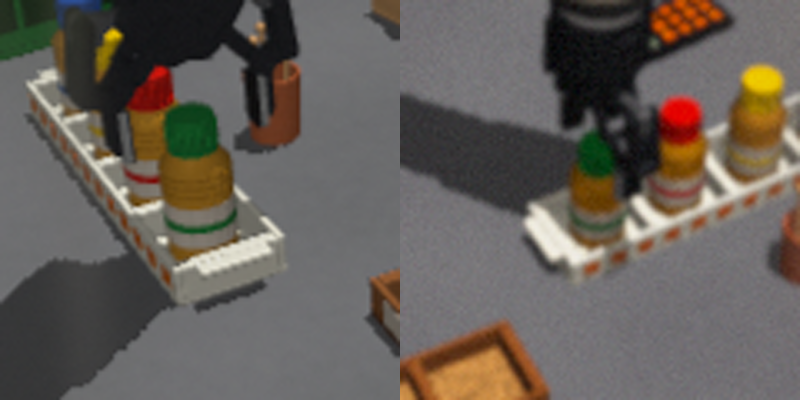

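Emit:
{"method": "drive_tool", "body": {"commands": [{"linear": [0,0,0.011],"dr": [0,0,0],"jaw": 0},{"linear": [0,0,0.008],"dr": [0,0,0],"jaw": 0},{"linear": [0,0,0],"dr": [0,0,0],"jaw": 0}]}}

```text
clock: 7.28
tcp_pos: [0.4919, 0.0932, 0.0218]
orientation: [2.382, 2.046, 0.005]
contact_force: [0.4, -0.5, 0.4]
grip_width: 0.0853
```

```bash
python3 look.py s7; python3 -c "
from h import *
cs=[viewer.calibration(n) for n in('scene','side')]
print(tri(cs,[(348.6,159),(280.6,183.5)]))
plan([.4905,.093,.0135],81.4,1)"
```

```text
[0.49191616 0.09315028 0.02176994] 0.08529552637800028 [ 0.4 -0.5  0.4]
side origin [203 153]
scene origin [279 107]
[0.53617634 0.0869307  0.09043354]
t 7.38 tcp [0.4923 0.0933 0.0224] w 0.0856 F [-0.02 -0.17 -0.23] dp [-0.0018 -0.0003 -0.0089] rv deg [ 0.23 -0.13 -0.09]
[-0.0006, -0.0018, 0.0089] [0.2, -0.1, -0.1]
```

View pics/s7.png

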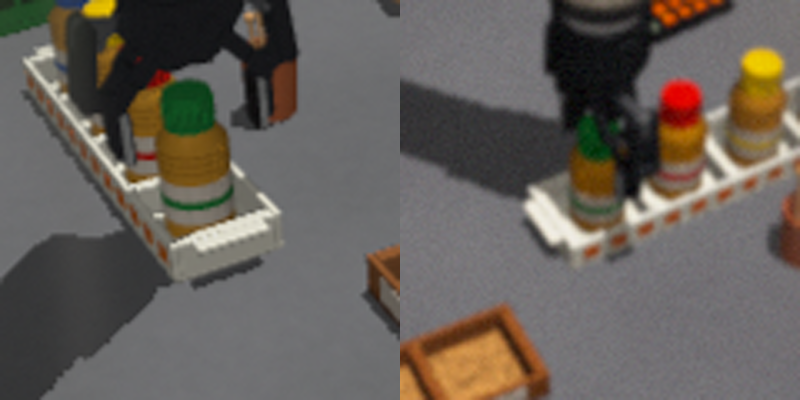

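Emit:
{"method": "drive_tool", "body": {"commands": [{"linear": [0,-0.002,0.01],"dr": [0.2,-0.1,0],"jaw": 0},{"linear": [0,0,0],"dr": [0,0,0],"jaw": 0},{"linear": [0,0,0],"dr": [0,0,0],"jaw": 1},{"linear": [0,0,0],"dr": [0,0,0],"jaw": 1},{"linear": [0,0,0],"dr": [0,0,0],"jaw": 1},{"linear": [0,0,0],"dr": [0,0,0],"jaw": 1}], "force": 40}}

```text
clock: 8.12
tcp_pos: [0.4905, 0.0938, 0.0123]
orientation: [2.383, 2.047, 0.002]
contact_force: [0.9, 0.4, -1.5]
grip_width: 0.0468
```

```bash
python3 look.py s8; python3 -c "
from h import *
plan([.4905,.093,.16],81.4,6)"
```

```text
[0.49051695 0.09378425 0.01234904] 0.04680838236192747 [ 0.9  0.4 -1.5]
side origin [202 157]
scene origin [279 109]
t 8.22 tcp [0.4906 0.0938 0.0124] w 0.0469 F [-0.26  0.4   1.39] dp [-1.000e-04 -8.000e-04  1.476e-01] rv deg [ 0.07 -0.03 -0.09]
[-0.0001, 0.0, -0.0246] [0.0, -0.0, -0.0]
[-0.0001, 0.0, -0.0246] [0.0, -0.0, -0.0]
[-0.0001, 0.0, -0.0246] [0.0, -0.0, -0.0]
[-0.0001, 0.0, -0.0246] [0.0, -0.0, -0.0]
[-0.0001, 0.0, -0.0246] [0.0, -0.0, -0.0]
[-0.0001, 0.0, -0.0246] [0.0, -0.0, -0.0]
```

View pics/s8.png

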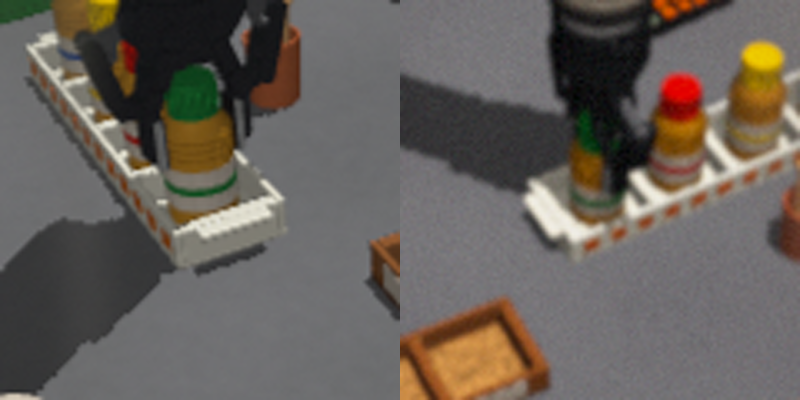

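The jaws stopped at 46.8 mm, which is the bottle body. The grasp looks right in the side view, so the reported TCP is about 33 mm below the real fingertips. I'll lift now.

Emit:
{"method": "drive_tool", "body": {"commands": [{"linear": [0,0,-0.008],"dr": [0,0,0],"jaw": 1},{"linear": [0,0,-0.015],"dr": [0,0,0],"jaw": 1},{"linear": [0,0,-0.022],"dr": [0,0,0],"jaw": 1},{"linear": [0,0,-0.025],"dr": [0,0,0],"jaw": 1},{"linear": [0,0,-0.025],"dr": [0,0,0],"jaw": 1},{"linear": [0,0,-0.022],"dr": [0,0,0],"jaw": 1},{"linear": [0,0,-0.012],"dr": [0,0,0],"jaw": 1},{"linear": [0,0,0],"dr": [0,0,0],"jaw": 1}]}}

```text
clock: 9.22
tcp_pos: [0.4901, 0.0938, 0.1503]
orientation: [2.381, 2.046, 0.004]
contact_force: [0.4, -1.0, -1.9]
grip_width: 0.0469
```

```bash
python3 look.py s9; python3 -c "
from h import *
plan([.5295,-.314,.15],80.4,12)"
```

```text
[0.49012038 0.09376378 0.15030103] 0.04694954402482579 [ 0.4 -1.  -1.9]
side origin [196 102]
scene origin [279  73]
t 9.32 tcp [0.4893 0.0935 0.149 ] w 0.0472 F [ 0.13  0.31 -1.6 ] dp [ 0.0402 -0.4075  0.001 ] rv deg [ 0.05 -0.02  0.96]
[-0.0331, 0.0084, -0.0001] [0.0, -0.0, 0.1]
[-0.0331, 0.0085, -0.0001] [0.0, -0.0, 0.1]
[-0.033, 0.0085, -0.0001] [0.0, -0.0, 0.1]
[-0.033, 0.0086, -0.0001] [0.0, -0.0, 0.1]
[-0.033, 0.0086, -0.0001] [0.0, -0.0, 0.1]
[-0.033, 0.0086, -0.0001] [0.0, -0.0, 0.1]
[-0.033, 0.0087, -0.0001] [0.0, -0.0, 0.1]
[-0.033, 0.0087, -0.0001] [0.0, -0.0, 0.1]
[-0.033, 0.0088, -0.0001] [0.0, -0.0, 0.1]
[-0.033, 0.0088, -0.0001] [0.0, -0.0, 0.1]
[-0.033, 0.0089, -0.0001] [0.0, -0.0, 0.1]
[-0.0329, 0.0089, -0.0001] [0.0, -0.0, 0.1]
```

View pics/s9.png

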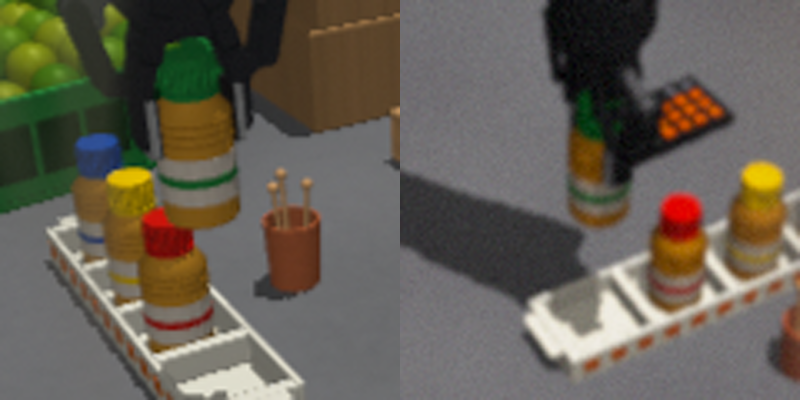

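Green is lifted and upright. Next it goes to pad 4.

Emit:
{"method": "drive_tool", "body": {"commands": [{"linear": [-0.02,0.005,0],"dr": [0,0,0.1],"jaw": 1},{"linear": [-0.035,0.009,0],"dr": [0,0,0.1],"jaw": 1},{"linear": [-0.045,0.012,0],"dr": [0,0,0.1],"jaw": 1},{"linear": [-0.045,0.012,0],"dr": [0,0,0.1],"jaw": 1},{"linear": [-0.045,0.012,0],"dr": [0,0,0.1],"jaw": 1},{"linear": [-0.045,0.012,0],"dr": [0,0,0.1],"jaw": 1},{"linear": [-0.045,0.012,0],"dr": [0,0,0.1],"jaw": 1},{"linear": [-0.045,0.012,0],"dr": [0,0,0.1],"jaw": 1}]}}

```text
clock: 10.32
tcp_pos: [0.5203, -0.2448, 0.1392]
orientation: [-2.375, -2.036, 0.01]
contact_force: [1.6, -0.5, -2.4]
grip_width: 0.0467
```

```bash
python3 -c "
from h import *
plan([.5295,-.314,.15],80.4,3)"
```

```text
t 10.32 tcp [ 0.5203 -0.2448  0.1392] w 0.0467 F [ 1.64 -0.54 -2.36] dp [ 0.0092 -0.0692  0.0108] rv deg [-0.81 -0.2   0.81]
[-0.0223, 0.0065, -0.0038] [-0.3, -0.1, 0.3]
[-0.0223, 0.0066, -0.0037] [-0.3, -0.1, 0.3]
[-0.0223, 0.0067, -0.0037] [-0.3, -0.1, 0.3]
```

Emit:
{"method": "drive_tool", "body": {"commands": [{"linear": [-0.025,0.007,-0.003],"dr": [-0.3,-0.1,0.3],"jaw": 1},{"linear": [-0.02,0.006,-0.003],"dr": [-0.3,-0.1,0.3],"jaw": 1},{"linear": [-0.013,0.004,0],"dr": [-0.2,0,0.3],"jaw": 1},{"linear": [0,0,0],"dr": [0,0,0],"jaw": 1}]}}

```text
clock: 10.82
tcp_pos: [0.5253, -0.3098, 0.1404]
orientation: [-2.402, -2.015, 0.005]
contact_force: [0.6, 0.3, -2.4]
grip_width: 0.0471
```

```bash
python3 look.py t1; python3 -c "
from h import *
plan([.5295,-.314,.10],80.4,3)"
```

```text
[ 0.52529316 -0.30984258  0.1403518 ] 0.04710402620338668 [ 0.6  0.3 -2.4]
side origin [357 191]
scene origin [143 161]
t 10.93 tcp [ 0.5257 -0.3082  0.1406] w 0.0467 F [ 0.06  0.06 -1.52] dp [ 0.0038 -0.0058 -0.0406] rv deg [-0.37 -0.11 -0.29]
[-0.0017, 0.0017, 0.0135] [-0.1, -0.0, -0.1]
[-0.0017, 0.0016, 0.0135] [-0.1, -0.0, -0.1]
[-0.0017, 0.0016, 0.0135] [-0.1, -0.0, -0.1]
```

View pics/t1.png

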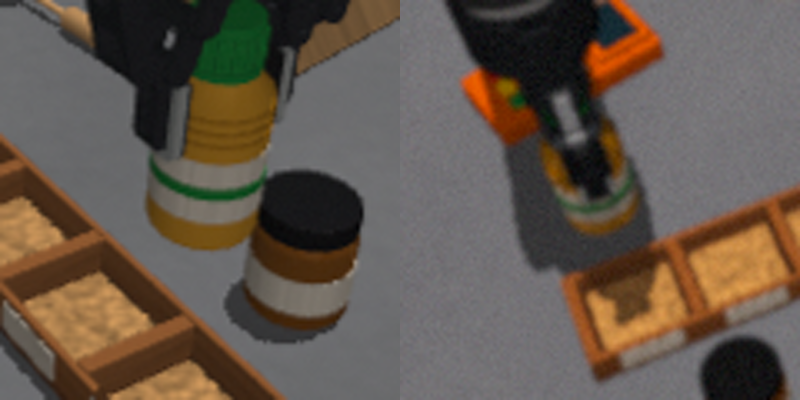

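Emit:
{"method": "drive_tool", "body": {"commands": [{"linear": [-0.005,0.004,0.013],"dr": [-0.3,-0.1,-0.3],"jaw": 1},{"linear": [0,0,0.025],"dr": [0,0,0],"jaw": 1},{"linear": [0,0,0.025],"dr": [0,0,0],"jaw": 1},{"linear": [0,0,0.02],"dr": [0,0,0],"jaw": 1},{"linear": [0,0,0],"dr": [0,0,0],"jaw": 1}]}}

```text
clock: 11.55
tcp_pos: [0.5298, -0.3095, 0.0529]
orientation: [-2.39, -2.037, -0.001]
contact_force: [-0.5, -0.4, -1.6]
grip_width: 0.0468
```

```bash
python3 look.py t2; python3 -c "
from h import *
plan([.5295,-.314,.0155],80.4,3)"
```

```text
[ 0.52977183 -0.30946746  0.0529275 ] 0.046832879589651696 [-0.5 -0.4 -1.6]
side origin [353 234]
scene origin [153 184]
t 11.65 tcp [ 0.5314 -0.3102  0.055 ] w 0.0464 F [ 0.31 -1.17 -1.93] dp [-0.0019 -0.0038 -0.0395] rv deg [ 0.15 -0.02  0.45]
[-0.0013, -0.0004, 0.0132] [0.1, -0.0, 0.2]
[-0.0013, -0.0004, 0.0132] [0.1, -0.0, 0.2]
[-0.0013, -0.0004, 0.0132] [0.1, -0.0, 0.2]
```

View pics/t2.png

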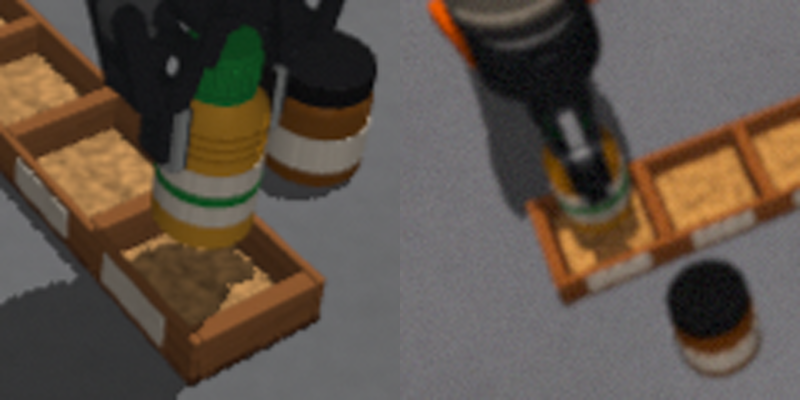

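Emit:
{"method": "drive_tool", "body": {"commands": [{"linear": [-0.004,-0.001,0.013],"dr": [0.1,0,0.4],"jaw": 1},{"linear": [0,0,0.012],"dr": [0,0,0],"jaw": 1},{"linear": [0,0,0.006],"dr": [0,0,0],"jaw": 1},{"linear": [0,0,0],"dr": [0,0,0],"jaw": 1}]}}

```text
clock: 12.15
tcp_pos: [0.5308, -0.315, 0.0236]
orientation: [2.397, 2.026, 0.003]
contact_force: [-0.7, 0.1, -1.8]
grip_width: 0.047
```

```bash
python3 look.py t3; python3 -c "
from h import *
plan([.5295,-.314,.0155],80.4,1)"
```

```text
[ 0.53084947 -0.31501616  0.02357382] 0.0469996416308584 [-0.7  0.1 -1.8]
side origin [355 249]
scene origin [154 192]
t 12.25 tcp [ 0.5313 -0.3151  0.0242] w 0.0469 F [-0.19  0.22 -1.32] dp [-0.0018  0.0011 -0.0087] rv deg [0.27 0.06 0.03]
[0.0008, -0.002, 0.0087] [0.3, 0.1, 0.0]
```

View pics/t3.png

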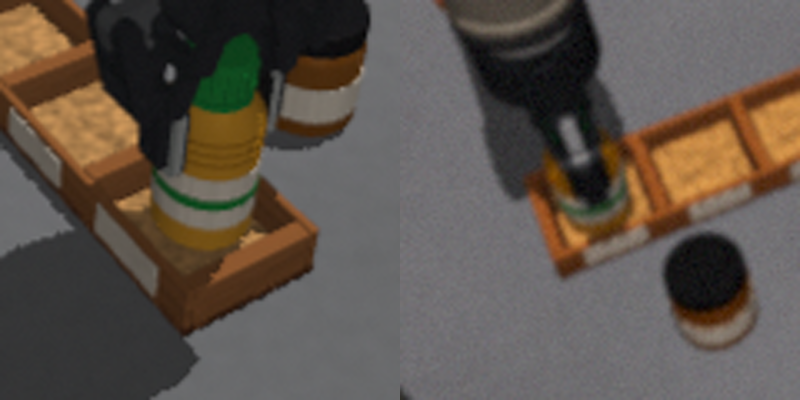

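Emit:
{"method": "drive_tool", "body": {"commands": [{"linear": [0.001,-0.002,0.005],"dr": [0.3,0.1,0],"jaw": 1},{"linear": [0,0,0.003],"dr": [0,0,0],"jaw": 1},{"linear": [0,0,0.002],"dr": [0,0,0],"jaw": 1}]}}

```text
clock: 12.62
tcp_pos: [0.5302, -0.3141, 0.0153]
orientation: [2.399, 2.028, 0.001]
contact_force: [-5.1, 2.6, 17.6]
grip_width: 0.047
```

Emit:
{"method": "drive_tool", "body": {"commands": [{"linear": [0,0,-0.001],"dr": [0,0,0],"jaw": 0},{"linear": [0,0,0],"dr": [0,0,0],"jaw": 0},{"linear": [0,0,0],"dr": [0,0,0],"jaw": 0},{"linear": [0,0,0],"dr": [0,0,0],"jaw": 0},{"linear": [0,0,0],"dr": [0,0,0],"jaw": 0}]}}

```text
clock: 13.25
tcp_pos: [0.5312, -0.3145, 0.017]
orientation: [2.397, 2.027, 0.002]
contact_force: [-0.6, 1.0, -0.4]
grip_width: 0.0855
```

```bash
python3 look.py t4; python3 -c "
from h import *
plan([.5295,-.314,.15],80.4,4)"
```

```text
[ 0.53115002 -0.31445248  0.01700987] 0.08554037083679653 [-0.6  1.  -0.4]
side origin [354 252]
scene origin [155 193]
t 13.35 tcp [ 0.5311 -0.3144  0.017 ] w 0.0854 F [-0.03  1.18 -0.58] dp [-0.0016  0.0004  0.133 ] rv deg [0.14 0.03 0.02]
[0.0, -0.0003, -0.0333] [0.0, 0.0, 0.0]
[0.0, -0.0004, -0.0333] [0.0, 0.0, 0.0]
[0.0, -0.0004, -0.0333] [0.0, 0.0, 0.0]
[0.0, -0.0004, -0.0333] [0.0, 0.0, 0.0]
```

View pics/t4.png

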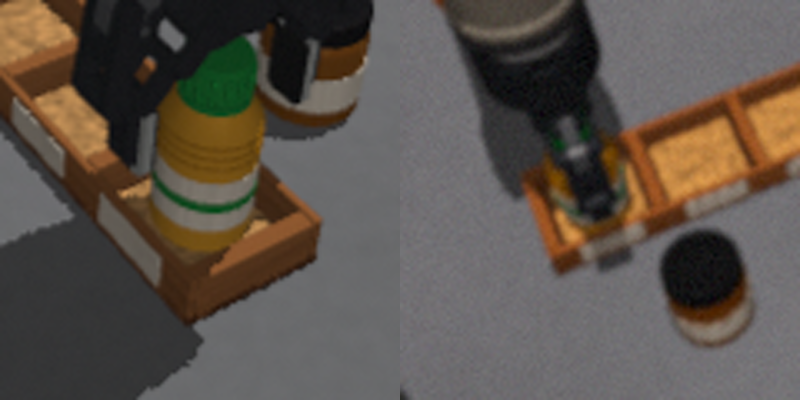

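Green is standing on its pad and released. I'll rise and go to red.

Emit:
{"method": "drive_tool", "body": {"commands": [{"linear": [0,0,-0.02],"dr": [0,0,0],"jaw": 0},{"linear": [0,0,-0.03],"dr": [0,0,0],"jaw": 0},{"linear": [0,0,-0.035],"dr": [0,0,0],"jaw": 0},{"linear": [0,0,-0.035],"dr": [0,0,0],"jaw": 0},{"linear": [0,0,-0.02],"dr": [0,0,0],"jaw": 0}]}}

```text
clock: 13.98
tcp_pos: [0.5307, -0.3138, 0.1654]
orientation: [2.397, 2.028, 0.003]
contact_force: [0.4, -0.4, 0.1]
grip_width: 0.0855
```

Run:
```python
from h import *
im=viewer.grab_frame("side"); cv2.imwrite("pics/t5.png",im[:,:,::-1])
plan([.5005,.168,.15],81.4,11)
```

```text
t 14.03 tcp [ 0.5321 -0.3144  0.168 ] w 0.0851 F [ 0.94 -1.05  2.38] dp [-0.0316  0.4824 -0.018 ] rv deg [ 0.36  0.09 -0.94]
[0.0428, -0.0101, 0.0015] [0.0, 0.0, -0.1]
[0.0428, -0.01, 0.0015] [0.0, 0.0, -0.1]
[0.0428, -0.01, 0.0015] [0.0, 0.0, -0.1]
[0.0428, -0.0099, 0.0015] [0.0, 0.0, -0.1]
[0.0428, -0.0099, 0.0016] [0.0, 0.0, -0.1]
[0.0428, -0.0098, 0.0016] [0.0, 0.0, -0.1]
[0.0429, -0.0097, 0.0016] [0.0, 0.0, -0.1]
[0.0429, -0.0097, 0.0016] [0.0, 0.0, -0.1]
[0.0429, -0.0096, 0.0016] [0.0, 0.0, -0.1]
[0.0429, -0.0095, 0.0016] [0.0, 0.0, -0.1]
[0.0429, -0.0095, 0.0016] [0.0, 0.0, -0.1]
```

View pics/t5.png

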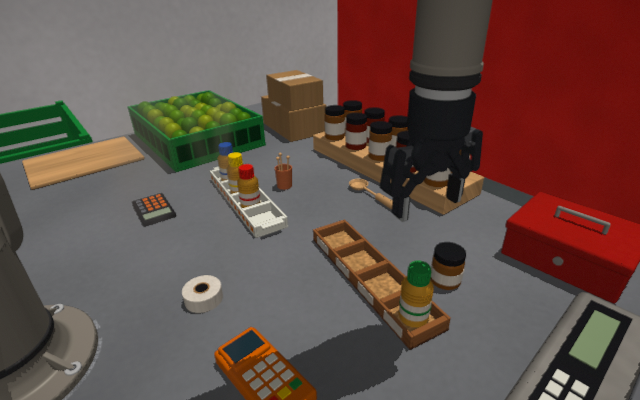

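Emit:
{"method": "drive_tool", "body": {"commands": [{"linear": [0.03,-0.007,0],"dr": [0.1,0,-0.1],"jaw": 0},{"linear": [0.05,-0.011,0],"dr": [0,0,-0.1],"jaw": 0},{"linear": [0.055,-0.012,0],"dr": [0,0,-0.1],"jaw": 0},{"linear": [0.055,-0.012,0],"dr": [0,0,-0.1],"jaw": 0},{"linear": [0.055,-0.012,0],"dr": [0,0,-0.1],"jaw": 0},{"linear": [0.055,-0.012,0],"dr": [0,0,-0.1],"jaw": 0},{"linear": [0.055,-0.012,0],"dr": [0,0,-0.1],"jaw": 0},{"linear": [0.045,-0.01,0],"dr": [0,0,-0.1],"jaw": 0}]}}

```text
clock: 15.02
tcp_pos: [0.512, 0.1016, 0.1747]
orientation: [2.38, 2.024, 0.013]
contact_force: [-0.1, -0.6, 0.1]
grip_width: 0.0855
```

```bash
python3 -c "
from h import *
plan([.5005,.168,.13],81.4,3)"
```

```text
t 15.03 tcp [0.512  0.1016 0.1747] w 0.0855 F [-0.12 -0.6   0.09] dp [-0.0115  0.0664 -0.0447] rv deg [ 1.06  0.29 -0.63]
[0.0213, -0.0076, 0.0147] [0.4, 0.1, -0.2]
[0.0213, -0.0074, 0.0147] [0.4, 0.1, -0.2]
[0.0213, -0.0073, 0.0148] [0.4, 0.1, -0.2]
```

Emit:
{"method": "drive_tool", "body": {"commands": [{"linear": [0.02,-0.007,0.01],"dr": [0.4,0.1,-0.2],"jaw": 0},{"linear": [0.02,-0.007,0.01],"dr": [0.4,0.1,-0.2],"jaw": 0},{"linear": [0.012,-0.005,0.01],"dr": [0.3,0.1,-0.2],"jaw": 0},{"linear": [0,0,0],"dr": [0,0,0],"jaw": 0}]}}

```text
clock: 15.52
tcp_pos: [0.5008, 0.1627, 0.1469]
orientation: [2.373, 2.058, 0.006]
contact_force: [-0.4, -0.1, 0.1]
grip_width: 0.0854
```

Run:
```python
from h import *
plan([.5005,.168,.0123],81.4,7)
c=viewer.calibration("wrist"); im=viewer.grab_frame("wrist"); cv2.imwrite("pics/w3.png",im[:,:,::-1]); np.savez("pics/w3.npz",**c)
```

```text
t 15.53 tcp [0.5008 0.1627 0.1469] w 0.0854 F [-0.36 -0.11  0.13] dp [-0.0003  0.0053 -0.1346] rv deg [ 0.16 -0.14  0.47]
[0.0007, -0.0002, 0.0192] [0.0, -0.0, 0.1]
[0.0007, -0.0002, 0.0192] [0.0, -0.0, 0.1]
[0.0007, -0.0002, 0.0192] [0.0, -0.0, 0.1]
[0.0007, -0.0002, 0.0192] [0.0, -0.0, 0.1]
[0.0007, -0.0002, 0.0192] [0.0, -0.0, 0.1]
[0.0007, -0.0002, 0.0192] [0.0, -0.0, 0.1]
[0.0007, -0.0002, 0.0192] [0.0, -0.0, 0.1]
```

View pics/w3.png

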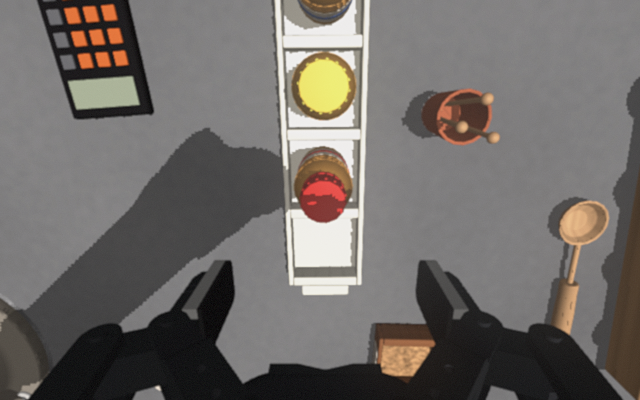

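Run:
```python
from h import *
c=dict(np.load("pics/w3.npz"))
for q in((324,85),(324,199)): print(plane(c,q,.11).round(4))
```

```text
[0.5134 0.2474 0.11  ]
[0.5026 0.172  0.11  ]
```

Emit:
{"method": "drive_tool", "body": {"commands": [{"linear": [0.006,0,0.015],"dr": [0.1,-0.1,0.4],"jaw": 0},{"linear": [0,0,0.025],"dr": [0,0,0],"jaw": 0},{"linear": [0,0,0.025],"dr": [0,0,0],"jaw": 0},{"linear": [0,0,0.025],"dr": [0,0,0],"jaw": 0},{"linear": [0,0,0.015],"dr": [0,0,0],"jaw": 0},{"linear": [0,0,0],"dr": [0,0,0],"jaw": 0}]}}

```text
clock: 16.32
tcp_pos: [0.5049, 0.1641, 0.0373]
orientation: [2.389, 2.035, 0.002]
contact_force: [0.7, 0.3, -0.3]
grip_width: 0.0856
```

```bash
python3 -c "
from h import *
plan([.501,.169,.0123],81.4,2)"; python3 look.py u1
```

```text
t 16.32 tcp [0.5049 0.1641 0.0373] w 0.0856 F [ 0.7   0.28 -0.31] dp [-0.0039  0.0049 -0.025 ] rv deg [ 0.21  0.07 -0.53]
[0.0021, -0.0023, 0.0125] [0.1, 0.0, -0.3]
[0.0021, -0.0023, 0.0125] [0.1, 0.0, -0.3]
[0.50485268 0.16407536 0.0372628 ] 0.08556899917210736 [ 0.7  0.3 -0.3]
side origin [191 133]
scene origin [302  95]
```

View pics/u1.png

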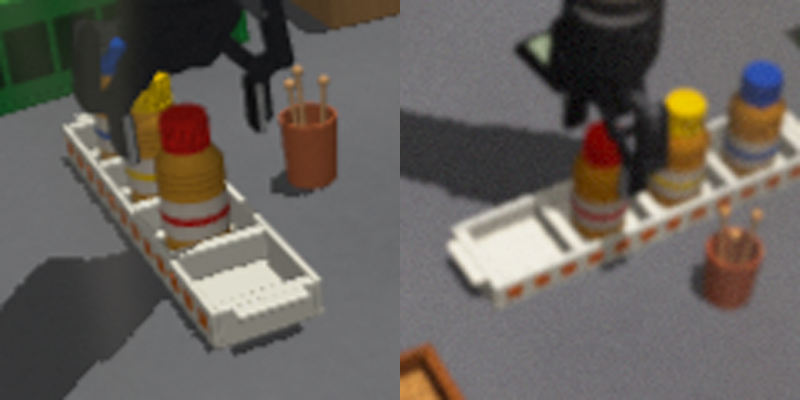

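Emit:
{"method": "drive_tool", "body": {"commands": [{"linear": [0.005,-0.005,0.006],"dr": [0.2,0.1,-0.5],"jaw": 0},{"linear": [0,0,0.012],"dr": [0,0,0],"jaw": 0},{"linear": [0,0,0.006],"dr": [0,0,0],"jaw": 0},{"linear": [0,0,0],"dr": [0,0,0],"jaw": 0}]}}

```text
clock: 16.92
tcp_pos: [0.5028, 0.1715, 0.0147]
orientation: [2.38, 2.048, 0.009]
contact_force: [0.5, -0.6, -0.3]
grip_width: 0.0853
```

```bash
python3 -c "
from h import *
plan([.501,.169,.0123],81.4,1)"
```

```text
t 16.93 tcp [0.5028 0.1715 0.0147] w 0.0853 F [ 0.48 -0.61 -0.27] dp [-0.0018 -0.0025 -0.0024] rv deg [ 0.3  -0.2   0.01]
[-0.0027, -0.0014, 0.0024] [0.3, -0.2, 0.0]
```

Emit:
{"method": "drive_tool", "body": {"commands": [{"linear": [-0.001,-0.002,0.003],"dr": [0.3,-0.2,0],"jaw": 0},{"linear": [0,0,0],"dr": [0,0,0],"jaw": 1},{"linear": [0,0,0],"dr": [0,0,0],"jaw": 1},{"linear": [0,0,0],"dr": [0,0,0],"jaw": 1},{"linear": [0,0,0],"dr": [0,0,0],"jaw": 1},{"linear": [0,0,0],"dr": [0,0,0],"jaw": 1}], "force": 40}}

```text
clock: 17.68
tcp_pos: [0.5009, 0.1708, 0.0121]
orientation: [2.382, 2.048, 0.0]
contact_force: [-0.5, 0.2, -1.1]
grip_width: 0.0466
```

Emit:
{"method": "drive_tool", "body": {"commands": [{"linear": [0,0,-0.008],"dr": [0,0,0],"jaw": 1},{"linear": [0,0,-0.015],"dr": [0,0,0],"jaw": 1},{"linear": [0,0,-0.022],"dr": [0,0,0],"jaw": 1},{"linear": [0,0,-0.025],"dr": [0,0,0],"jaw": 1},{"linear": [0,0,-0.025],"dr": [0,0,0],"jaw": 1},{"linear": [0,0,-0.022],"dr": [0,0,0],"jaw": 1},{"linear": [0,0,-0.012],"dr": [0,0,0],"jaw": 1},{"linear": [0,0,0],"dr": [0,0,0],"jaw": 1}]}}

```text
clock: 18.68
tcp_pos: [0.5007, 0.1707, 0.1502]
orientation: [2.38, 2.048, 0.003]
contact_force: [0.2, 0.3, -1.5]
grip_width: 0.0466
```

```bash
python3 look.py u2; python3 -c "
from h import *
plan([.5425,-.237,.15],80.4,10)"
```

```text
[0.50065522 0.17072934 0.15020283] 0.046554870242767485 [ 0.2  0.3 -1.5]
side origin [183  89]
scene origin [305  63]
t 18.77 tcp [0.4999 0.1704 0.1489] w 0.0466 F [-0.35 -0.37 -1.48] dp [ 0.0426 -0.4074  0.0011] rv deg [0.02 0.03 1.03]
[-0.0396, 0.0103, -0.0001] [0.0, 0.0, 0.1]
[-0.0396, 0.0104, -0.0001] [0.0, 0.0, 0.1]
[-0.0396, 0.0104, -0.0001] [0.0, 0.0, 0.1]
[-0.0396, 0.0105, -0.0001] [0.0, 0.0, 0.1]
[-0.0396, 0.0106, -0.0001] [0.0, 0.0, 0.1]
[-0.0396, 0.0106, -0.0001] [0.0, 0.0, 0.1]
[-0.0395, 0.0107, -0.0001] [0.0, 0.0, 0.1]
[-0.0395, 0.0108, -0.0001] [0.0, 0.0, 0.1]
[-0.0395, 0.0109, -0.0001] [0.0, 0.0, 0.1]
[-0.0395, 0.0109, -0.0001] [0.0, 0.0, 0.1]
```

View pics/u2.png

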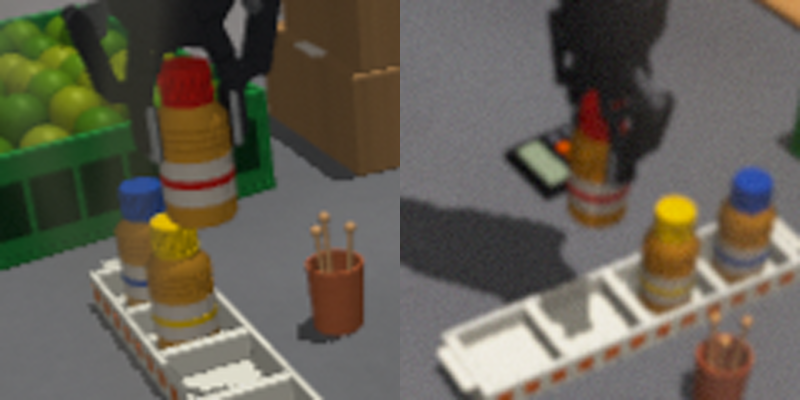

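Emit:
{"method": "drive_tool", "body": {"commands": [{"linear": [-0.02,0.006,-0.001],"dr": [0,0,0.1],"jaw": 1},{"linear": [-0.035,0.01,-0.001],"dr": [0,0,0.1],"jaw": 1},{"linear": [-0.045,0.013,-0.002],"dr": [0,0,0.1],"jaw": 1},{"linear": [-0.045,0.013,-0.002],"dr": [0,0,0.1],"jaw": 1},{"linear": [-0.045,0.013,-0.002],"dr": [0,0,0.1],"jaw": 1},{"linear": [-0.045,0.013,-0.002],"dr": [0,0,0.1],"jaw": 1},{"linear": [-0.045,0.013,-0.002],"dr": [0,0,0.1],"jaw": 1},{"linear": [-0.045,0.013,-0.002],"dr": [0,0,0.1],"jaw": 1}]}}

```text
clock: 19.77
tcp_pos: [0.5389, -0.17, 0.1538]
orientation: [-2.375, -2.038, 0.014]
contact_force: [1.3, 0.4, -0.7]
grip_width: 0.0465
```

```bash
python3 -c "
from h import *
plan([.5425,-.237,.15],80.4,3)"
```

```text
t 19.77 tcp [ 0.5389 -0.17    0.1538] w 0.0465 F [ 1.25  0.37 -0.71] dp [ 0.0036 -0.067  -0.0038] rv deg [-0.86 -0.04  0.86]
[-0.0219, 0.0046, 0.0012] [-0.3, -0.0, 0.3]
[-0.0219, 0.0047, 0.0012] [-0.3, -0.0, 0.3]
[-0.0218, 0.0048, 0.0012] [-0.3, -0.0, 0.3]
```

Emit:
{"method": "drive_tool", "body": {"commands": [{"linear": [-0.025,0.005,0],"dr": [-0.3,0,0.3],"jaw": 1},{"linear": [-0.02,0.005,0],"dr": [-0.3,0,0.3],"jaw": 1},{"linear": [-0.014,0.003,0],"dr": [-0.2,0,0.2],"jaw": 1},{"linear": [0,0,0],"dr": [0,0,0],"jaw": 1}]}}

```text
clock: 20.27
tcp_pos: [0.54, -0.236, 0.1495]
orientation: [-2.4, -2.018, 0.006]
contact_force: [0.2, -0.8, -2.0]
grip_width: 0.0466
```

```bash
python3 -c "
from h import *
plan([.5425,-.237,.05],80.4,4)"
```

```text
t 20.27 tcp [ 0.54   -0.236   0.1495] w 0.0466 F [ 0.2  -0.82 -1.96] dp [ 0.0025 -0.001  -0.0995] rv deg [-0.4  -0.07 -0.28]
[-0.0002, 0.0008, 0.0249] [-0.1, -0.0, -0.1]
[-0.0002, 0.0008, 0.0249] [-0.1, -0.0, -0.1]
[-0.0002, 0.0008, 0.0249] [-0.1, -0.0, -0.1]
[-0.0001, 0.0007, 0.0249] [-0.1, -0.0, -0.1]
```

Emit:
{"method": "drive_tool", "body": {"commands": [{"linear": [0,0.002,0.015],"dr": [-0.3,0,-0.2],"jaw": 1},{"linear": [0,0,0.025],"dr": [0,0,0],"jaw": 1},{"linear": [0,0,0.025],"dr": [0,0,0],"jaw": 1},{"linear": [0,0,0.025],"dr": [0,0,0],"jaw": 1},{"linear": [0,0,0.01],"dr": [0,0,0],"jaw": 1},{"linear": [0,0,0],"dr": [0,0,0],"jaw": 1}]}}

```text
clock: 21.02
tcp_pos: [0.5428, -0.2272, 0.0437]
orientation: [-2.385, -2.037, -0.005]
contact_force: [0.3, 0.1, -1.4]
grip_width: 0.0467
```

```bash
python3 -c "
from h import *
plan([.5425,-.237,.0155],80.4,2)"; python3 look.py u3
```

```text
t 21.02 tcp [ 0.5428 -0.2272  0.0437] w 0.0467 F [ 0.29  0.08 -1.41] dp [-0.0003 -0.0098 -0.0282] rv deg [-0.11 -0.31  0.6 ]
[-0.005, 0.0007, 0.0141] [-0.1, -0.2, 0.3]
[-0.0049, 0.0007, 0.0141] [-0.1, -0.2, 0.3]
[ 0.54277289 -0.22716362  0.04372269] 0.04671301034771947 [ 0.3  0.1 -1.4]
side origin [321 208]
scene origin [187 172]
```

View pics/u3.png

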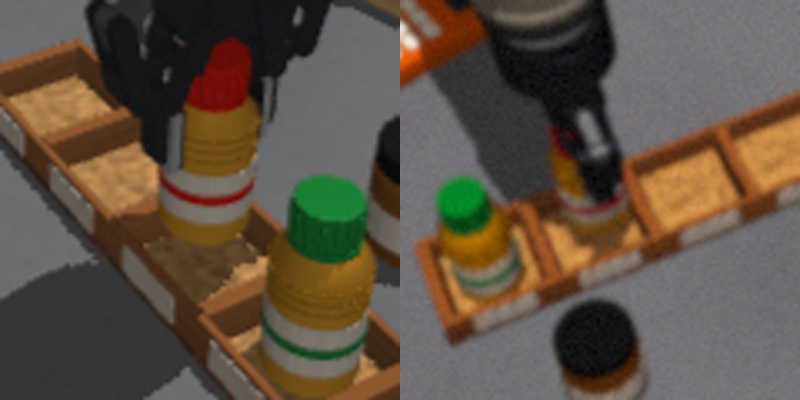

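Emit:
{"method": "drive_tool", "body": {"commands": [{"linear": [-0.01,0.001,0.004],"dr": [-0.1,-0.3,0.5],"jaw": 1},{"linear": [0,0,0.008],"dr": [0,0,0],"jaw": 1},{"linear": [0,0,0.008],"dr": [0,0,0],"jaw": 1},{"linear": [0,0,0],"dr": [0,0,0],"jaw": 1}]}}

```text
clock: 21.62
tcp_pos: [0.5442, -0.2397, 0.0254]
orientation: [2.396, 2.024, 0.003]
contact_force: [0.3, 0.8, -0.9]
grip_width: 0.0467
```

```bash
python3 -c "
from h import *
plan([.5425,-.237,.0155],80.4,2)"; python3 look.py u4
```

```text
t 21.62 tcp [ 0.5442 -0.2397  0.0254] w 0.0467 F [ 0.35  0.82 -0.87] dp [-0.0017  0.0027 -0.0099] rv deg [ 0.31  0.11 -0.03]
[0.0012, -0.0011, 0.0049] [0.2, 0.1, -0.0]
[0.0012, -0.0011, 0.0049] [0.2, 0.1, -0.0]
[ 0.54423243 -0.2396542   0.02539456] 0.046745249273880296 [ 0.3  0.8 -0.9]
side origin [326 220]
scene origin [184 179]
```

View pics/u4.png

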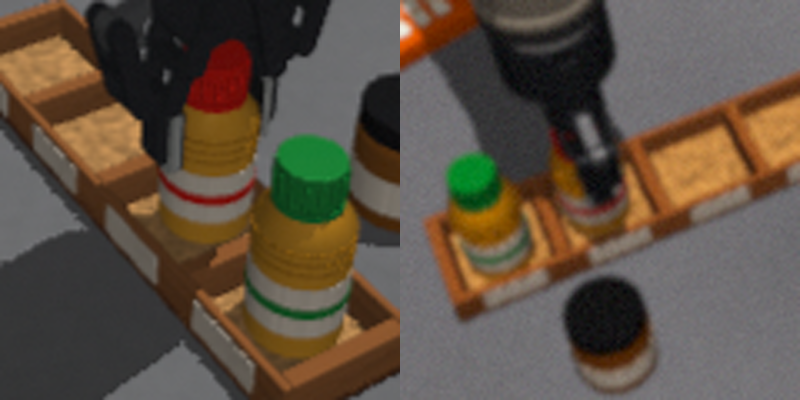

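Emit:
{"method": "drive_tool", "body": {"commands": [{"linear": [0.002,-0.002,0.005],"dr": [0.3,0.1,0],"jaw": 1},{"linear": [0,0,0.003],"dr": [0,0,0],"jaw": 1},{"linear": [0,0,0.002],"dr": [0,0,0],"jaw": 1}]}}

```text
clock: 22.1
tcp_pos: [0.5436, -0.237, 0.0159]
orientation: [2.398, 2.027, 0.002]
contact_force: [-0.2, 0.6, -1.8]
grip_width: 0.047
```

```bash
python3 -c "
from h import *
plan([.5425,-.237,.0155],80.4,1)"
```

```text
t 22.1 tcp [ 0.5436 -0.237   0.0159] w 0.047 F [-0.25  0.56 -1.79] dp [-0.0011 -0.     -0.0004] rv deg [0.11 0.01 0.01]
[-0.0002, -0.0011, 0.0004] [0.1, 0.0, 0.0]
```

Emit:
{"method": "drive_tool", "body": {"commands": [{"linear": [0,-0.001,0.0015],"dr": [0.1,0,0],"jaw": 1},{"linear": [0,0,0],"dr": [0,0,0],"jaw": 1}]}}

```text
clock: 22.35
tcp_pos: [0.5434, -0.2369, 0.0152]
orientation: [2.398, 2.027, 0.001]
contact_force: [-0.0, 0.1, -1.8]
grip_width: 0.047
```

Emit:
{"method": "drive_tool", "body": {"commands": [{"linear": [0,0,0.0015],"dr": [0,0,0],"jaw": 1},{"linear": [0,0,0.001],"dr": [0,0,0],"jaw": 1}]}}

```text
clock: 22.6
tcp_pos: [0.5435, -0.237, 0.015]
orientation: [2.398, 2.027, -0.001]
contact_force: [-3.7, 1.3, 8.0]
grip_width: 0.0468
```

Contact at 8 N, so I'll release.

Emit:
{"method": "drive_tool", "body": {"commands": [{"linear": [0,0,0],"dr": [0,0,0],"jaw": 0},{"linear": [0,0,0],"dr": [0,0,0],"jaw": 0},{"linear": [0,0,0],"dr": [0,0,0],"jaw": 0},{"linear": [0,0,0],"dr": [0,0,0],"jaw": 0},{"linear": [0,0,0],"dr": [0,0,0],"jaw": 0}]}}

```text
clock: 23.22
tcp_pos: [0.544, -0.2373, 0.0151]
orientation: [2.397, 2.026, 0.0]
contact_force: [0.5, -0.1, -0.5]
grip_width: 0.0854
```

Emit:
{"method": "drive_tool", "body": {"commands": [{"linear": [0,0,-0.02],"dr": [0,0,0],"jaw": 0},{"linear": [0,0,-0.03],"dr": [0,0,0],"jaw": 0},{"linear": [0,0,-0.035],"dr": [0,0,0],"jaw": 0},{"linear": [0,0,-0.035],"dr": [0,0,0],"jaw": 0},{"linear": [0,0,-0.02],"dr": [0,0,0],"jaw": 0}]}}

```text
clock: 23.85
tcp_pos: [0.5436, -0.2363, 0.1634]
orientation: [2.397, 2.027, 0.001]
contact_force: [0.6, -0.2, -0.5]
grip_width: 0.0855
```

Run:
```python
from h import *
a=viewer.grab_frame("side"); b=viewer.grab_frame("scene")
cv2.imwrite("pics/u5s.png",a[:,:,::-1]);cv2.imwrite("pics/u5c.png",b[:,:,::-1])
cv2.imwrite("pics/u5.png",np.hstack([cv2.resize(a[210:350,320:460,::-1],(400,400),interpolation=2),cv2.resize(b[170:290,190:310,::-1],(400,400),interpolation=2)]))
plan([.513,.2455,.15],81.4,11)
```

```text
t 23.95 tcp [ 0.5447 -0.2366  0.1641] w 0.0857 F [0.71 0.11 1.42] dp [-0.0317  0.4821 -0.0141] rv deg [ 0.3   0.11 -0.96]
[0.0427, -0.0101, 0.0011] [0.0, 0.0, -0.1]
[0.0428, -0.0101, 0.0012] [0.0, 0.0, -0.1]
[0.0428, -0.01, 0.0012] [0.0, 0.0, -0.1]
[0.0428, -0.0099, 0.0012] [0.0, 0.0, -0.1]
[0.0428, -0.0099, 0.0012] [0.0, 0.0, -0.1]
[0.0428, -0.0098, 0.0012] [0.0, 0.0, -0.1]
[0.0428, -0.0097, 0.0012] [0.0, 0.0, -0.1]
[0.0428, -0.0097, 0.0012] [0.0, 0.0, -0.1]
[0.0429, -0.0096, 0.0012] [0.0, 0.0, -0.1]
[0.0429, -0.0095, 0.0013] [0.0, 0.0, -0.1]
[0.0429, -0.0095, 0.0013] [0.0, 0.0, -0.1]
```

View pics/u5.png

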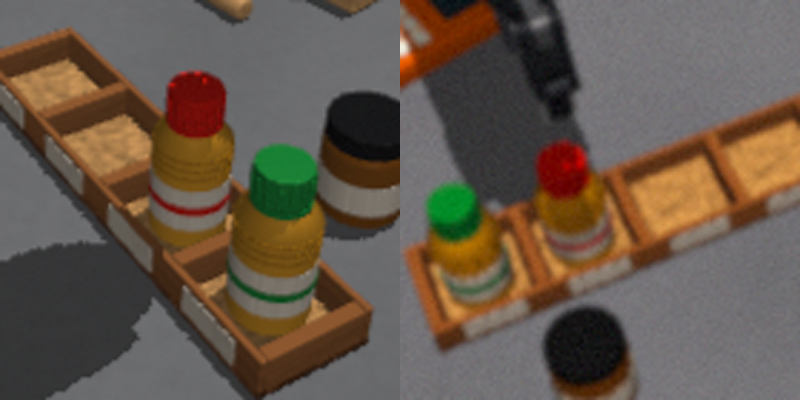

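Run:
```python
from h import *
cs=[viewer.calibration(n) for n in("scene","side")]
for k,a,b in(("red",(238.6,217),(388.6,240.8)),("green",(206.8,230.6),(419.75,267.75))): print(k,tri(cs,[a,b]).round(4),plane(cs[0],a,.113).round(4),plane(cs[1],b,.113).round(4))
```

```text
red [ 0.5413 -0.2378  0.1123] [ 0.541  -0.2368  0.113 ] [ 0.5404 -0.2401  0.113 ]
green [ 0.5299 -0.3129  0.1104] [ 0.5313 -0.3122  0.113 ] [ 0.5273 -0.3161  0.113 ]
```

Emit:
{"method": "drive_tool", "body": {"commands": [{"linear": [0.03,-0.007,0],"dr": [0.1,0,-0.1],"jaw": 0},{"linear": [0.05,-0.011,0],"dr": [0.1,0,-0.1],"jaw": 0},{"linear": [0.055,-0.013,0],"dr": [0.1,0,-0.1],"jaw": 0},{"linear": [0.055,-0.013,0],"dr": [0.1,0,-0.1],"jaw": 0},{"linear": [0.055,-0.013,0],"dr": [0.1,0,-0.1],"jaw": 0},{"linear": [0.055,-0.013,0],"dr": [0.1,0,-0.1],"jaw": 0},{"linear": [0.055,-0.013,0],"dr": [0.1,0,-0.1],"jaw": 0},{"linear": [0.045,-0.011,0],"dr": [0.1,0,-0.1],"jaw": 0}]}}

```text
clock: 24.95
tcp_pos: [0.5147, 0.1796, 0.163]
orientation: [-2.392, -2.031, 0.015]
contact_force: [1.5, -0.9, -0.0]
grip_width: 0.0856
```

```bash
python3 -c "
from h import *
plan([.513,.2455,.13],81.4,3)"
```

```text
t 24.95 tcp [0.5147 0.1796 0.163 ] w 0.0856 F [ 1.53 -0.91 -0.04] dp [-0.0017  0.0659 -0.033 ] rv deg [-0.5   0.27 -0.71]
[0.0216, -0.004, 0.0109] [-0.2, 0.1, -0.2]
[0.0216, -0.0039, 0.011] [-0.2, 0.1, -0.2]
[0.0216, -0.0039, 0.011] [-0.2, 0.1, -0.2]
```

Emit:
{"method": "drive_tool", "body": {"commands": [{"linear": [0.022,-0.004,0.006],"dr": [-0.2,0.1,-0.2],"jaw": 0},{"linear": [0.021,-0.004,0.006],"dr": [-0.2,0.1,-0.2],"jaw": 0},{"linear": [0.014,-0.003,0.005],"dr": [-0.1,0.1,-0.2],"jaw": 0},{"linear": [0,0,0],"dr": [0,0,0],"jaw": 0}]}}

```text
clock: 25.45
tcp_pos: [0.5097, 0.2441, 0.1453]
orientation: [-2.373, -2.055, -0.0]
contact_force: [-0.6, 0.0, 0.2]
grip_width: 0.0856
```

```bash
python3 -c "
from h import *
plan([.513,.2455,.0123],81.4,5)"
```

```text
t 25.45 tcp [0.5097 0.2441 0.1453] w 0.0856 F [-0.63  0.04  0.19] dp [ 0.0033  0.0014 -0.133 ] rv deg [-0.09 -0.09  0.39]
[0.0003, 0.0007, 0.0266] [-0.0, -0.0, 0.1]
[0.0003, 0.0007, 0.0266] [-0.0, -0.0, 0.1]
[0.0004, 0.0006, 0.0266] [-0.0, -0.0, 0.1]
[0.0004, 0.0006, 0.0266] [-0.0, -0.0, 0.1]
[0.0004, 0.0006, 0.0266] [-0.0, -0.0, 0.1]
```

Emit:
{"method": "drive_tool", "body": {"commands": [{"linear": [0.001,0.003,0.015],"dr": [0,0,0.3],"jaw": 0},{"linear": [0,0,0.025],"dr": [0,0,0],"jaw": 0},{"linear": [0,0,0.025],"dr": [0,0,0],"jaw": 0},{"linear": [0,0,0.025],"dr": [0,0,0],"jaw": 0},{"linear": [0,0,0.014],"dr": [0,0,0],"jaw": 0},{"linear": [0,0,0],"dr": [0,0,0],"jaw": 0}]}}

```text
clock: 26.2
tcp_pos: [0.5153, 0.2364, 0.0349]
orientation: [2.391, 2.037, -0.005]
contact_force: [-0.3, 0.4, -0.1]
grip_width: 0.0856
```

```bash
python3 -c "
from h import *
plan([.513,.2455,.0123],81.4,2)"; python3 look.py v1
```

```text
t 26.2 tcp [0.5153 0.2364 0.0349] w 0.0856 F [-0.28  0.39 -0.13] dp [-0.0023  0.0091 -0.0226] rv deg [-0.08  0.18 -0.55]
[0.0043, -0.0019, 0.0113] [-0.0, 0.1, -0.3]
[0.0043, -0.0018, 0.0113] [-0.0, 0.1, -0.3]
[0.51534506 0.23644692 0.03486086] 0.08560421873283766 [-0.3  0.4 -0.1]
side origin [181 122]
scene origin [323  87]
```

View pics/v1.png

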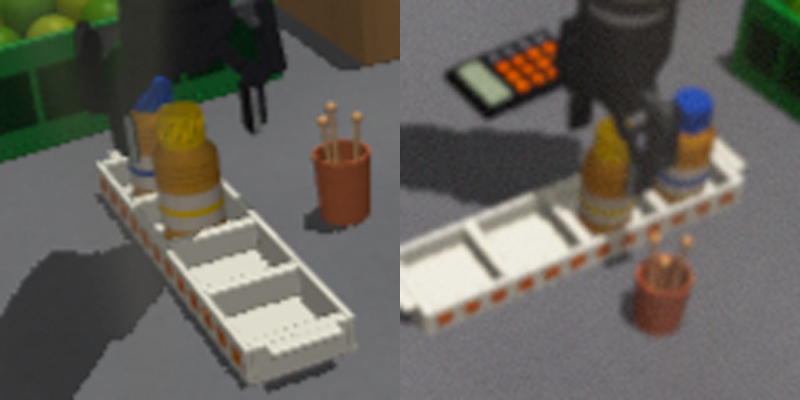

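Emit:
{"method": "drive_tool", "body": {"commands": [{"linear": [0.008,-0.003,0.004],"dr": [0,0.2,-0.5],"jaw": 0},{"linear": [0,0,0.01],"dr": [0,0,0],"jaw": 0},{"linear": [0,0,0.007],"dr": [0,0,0],"jaw": 0},{"linear": [0,0,0],"dr": [0,0,0],"jaw": 0}]}}

```text
clock: 26.8
tcp_pos: [0.5157, 0.2474, 0.0158]
orientation: [2.381, 2.049, 0.009]
contact_force: [0.0, -0.4, 0.2]
grip_width: 0.0854
```

```bash
python3 -c "
from h import *
plan([.513,.2455,.0123],81.4,1)"
```

```text
t 26.8 tcp [0.5157 0.2474 0.0158] w 0.0854 F [ 0.01 -0.44  0.25] dp [-0.0027 -0.0019 -0.0035] rv deg [ 0.21 -0.25  0.02]
[-0.0023, -0.0024, 0.0035] [0.2, -0.2, 0.0]
```

Emit:
{"method": "drive_tool", "body": {"commands": [{"linear": [-0.001,-0.002,0.004],"dr": [0.2,-0.2,0],"jaw": 0},{"linear": [0,0,0],"dr": [0,0,0],"jaw": 1},{"linear": [0,0,0],"dr": [0,0,0],"jaw": 1},{"linear": [0,0,0],"dr": [0,0,0],"jaw": 1},{"linear": [0,0,0],"dr": [0,0,0],"jaw": 1},{"linear": [0,0,0],"dr": [0,0,0],"jaw": 1}], "force": 40}}

```text
clock: 27.55
tcp_pos: [0.5134, 0.2468, 0.0119]
orientation: [-2.381, -2.049, -0.001]
contact_force: [-0.6, 0.3, -0.8]
grip_width: 0.0468
```

Emit:
{"method": "drive_tool", "body": {"commands": [{"linear": [0,0,-0.008],"dr": [0,0,0],"jaw": 1},{"linear": [0,0,-0.015],"dr": [0,0,0],"jaw": 1},{"linear": [0,0,-0.022],"dr": [0,0,0],"jaw": 1},{"linear": [0,0,-0.025],"dr": [0,0,0],"jaw": 1},{"linear": [0,0,-0.025],"dr": [0,0,0],"jaw": 1},{"linear": [0,0,-0.022],"dr": [0,0,0],"jaw": 1},{"linear": [0,0,-0.012],"dr": [0,0,0],"jaw": 1},{"linear": [0,0,0],"dr": [0,0,0],"jaw": 1}]}}

```text
clock: 28.55
tcp_pos: [0.5139, 0.2466, 0.1506]
orientation: [2.38, 2.048, 0.006]
contact_force: [0.6, 0.2, -1.1]
grip_width: 0.0467
```

```bash
python3 look.py v2; python3 -c "
from h import *
plan([.5555,-.160,.15],80.4,10)"
```

```text
[0.51392852 0.24664195 0.15057448] 0.04669785712834962 [ 0.6  0.2 -1.1]
side origin [172  78]
scene origin [330  54]
t 28.65 tcp [0.5132 0.2461 0.1492] w 0.047 F [ 0.07 -0.31 -2.73] dp [ 0.0423 -0.4061  0.0008] rv deg [ 0.08 -0.04  1.04]
[-0.0395, 0.0102, -0.0001] [0.0, -0.0, 0.1]
[-0.0395, 0.0103, -0.0001] [0.0, -0.0, 0.1]
[-0.0395, 0.0104, -0.0001] [0.0, -0.0, 0.1]
[-0.0395, 0.0104, -0.0001] [0.0, -0.0, 0.1]
[-0.0395, 0.0105, -0.0001] [0.0, -0.0, 0.1]
[-0.0394, 0.0106, -0.0001] [0.0, -0.0, 0.1]
[-0.0394, 0.0107, -0.0001] [0.0, -0.0, 0.1]
[-0.0394, 0.0107, -0.0001] [0.0, -0.0, 0.1]
[-0.0394, 0.0108, -0.0001] [0.0, -0.0, 0.1]
[-0.0394, 0.0109, -0.0001] [0.0, -0.0, 0.1]
```

View pics/v2.png

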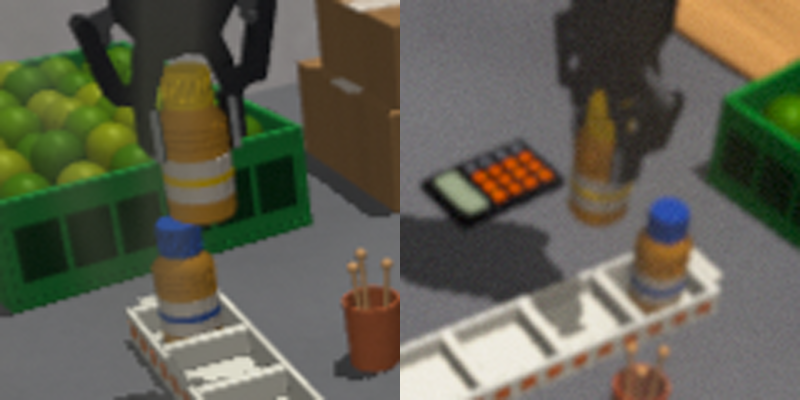

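Yellow is held and upright. Next it goes to pad 2.

Emit:
{"method": "drive_tool", "body": {"commands": [{"linear": [-0.02,0.006,-0.001],"dr": [0,0,0.1],"jaw": 1},{"linear": [-0.035,0.01,-0.001],"dr": [0,0,0.1],"jaw": 1},{"linear": [-0.045,0.013,-0.001],"dr": [0,0,0.1],"jaw": 1},{"linear": [-0.045,0.013,-0.001],"dr": [0,0,0.1],"jaw": 1},{"linear": [-0.045,0.013,-0.001],"dr": [0,0,0.1],"jaw": 1},{"linear": [-0.045,0.013,-0.001],"dr": [0,0,0.1],"jaw": 1},{"linear": [-0.045,0.013,-0.001],"dr": [0,0,0.1],"jaw": 1},{"linear": [-0.045,0.013,-0.001],"dr": [0,0,0.1],"jaw": 1}]}}

```text
clock: 29.65
tcp_pos: [0.5518, -0.095, 0.1479]
orientation: [-2.377, -2.038, 0.013]
contact_force: [-0.8, 0.1, -1.5]
grip_width: 0.0469
```

```bash
python3 -c "
from h import *
plan([.5555,-.160,.15],80.4,3)"
```

```text
t 29.65 tcp [ 0.5518 -0.095   0.1479] w 0.0469 F [-0.77  0.12 -1.53] dp [ 0.0037 -0.065   0.0021] rv deg [-0.78 -0.01  0.84]
[-0.0212, 0.0045, -0.0008] [-0.3, -0.0, 0.3]
[-0.0212, 0.0046, -0.0007] [-0.3, -0.0, 0.3]
[-0.0212, 0.0047, -0.0007] [-0.3, -0.0, 0.3]
```

Emit:
{"method": "drive_tool", "body": {"commands": [{"linear": [-0.025,0.005,0],"dr": [-0.3,0,0.3],"jaw": 1},{"linear": [-0.02,0.005,0],"dr": [-0.3,0,0.3],"jaw": 1},{"linear": [-0.014,0.004,0],"dr": [-0.2,0,0.2],"jaw": 1},{"linear": [0,0,0],"dr": [0,0,0],"jaw": 1}]}}

```text
clock: 30.15
tcp_pos: [0.5541, -0.1617, 0.144]
orientation: [-2.402, -2.018, 0.005]
contact_force: [0.3, 0.1, -1.0]
grip_width: 0.0468
```

```bash
python3 -c "
from h import *
plan([.5555,-.160,.05],80.4,4)"
```

```text
t 30.15 tcp [ 0.5541 -0.1617  0.144 ] w 0.0468 F [ 0.34  0.07 -1.03] dp [ 0.0014  0.0017 -0.094 ] rv deg [-0.3   0.01 -0.33]
[0.0005, 0.0004, 0.0235] [-0.1, 0.0, -0.1]
[0.0005, 0.0004, 0.0235] [-0.1, 0.0, -0.1]
[0.0005, 0.0003, 0.0235] [-0.1, 0.0, -0.1]
[0.0005, 0.0003, 0.0235] [-0.1, 0.0, -0.1]
```

Emit:
{"method": "drive_tool", "body": {"commands": [{"linear": [0,0.001,0.015],"dr": [-0.3,0,-0.3],"jaw": 1},{"linear": [-0.001,0,0.025],"dr": [0,0,0],"jaw": 1},{"linear": [-0.001,0,0.025],"dr": [0,0,0],"jaw": 1},{"linear": [-0.001,0,0.022],"dr": [0,0,0],"jaw": 1},{"linear": [-0.001,0,0.008],"dr": [0,0,0],"jaw": 1},{"linear": [0,0,0],"dr": [0,0,0],"jaw": 1}]}}

```text
clock: 30.9
tcp_pos: [0.5545, -0.1567, 0.0433]
orientation: [-2.385, -2.041, -0.004]
contact_force: [-0.2, 0.4, -1.4]
grip_width: 0.0469
```

```bash
python3 -c "
from h import *
plan([.5555,-.160,.0155],80.4,2)"; python3 look.py v3
```

```text
t 30.9 tcp [ 0.5545 -0.1567  0.0433] w 0.0469 F [-0.18  0.44 -1.37] dp [ 0.001  -0.0033 -0.0278] rv deg [-0.03 -0.23  0.7 ]
[-0.0016, 0.0008, 0.0139] [-0.0, -0.1, 0.4]
[-0.0016, 0.0008, 0.0139] [-0.0, -0.1, 0.4]
[ 0.55448915 -0.15674036  0.04327709] 0.04692970362859759 [-0.2  0.4 -1.4]
side origin [299 187]
scene origin [214 161]
```

View pics/v3.png

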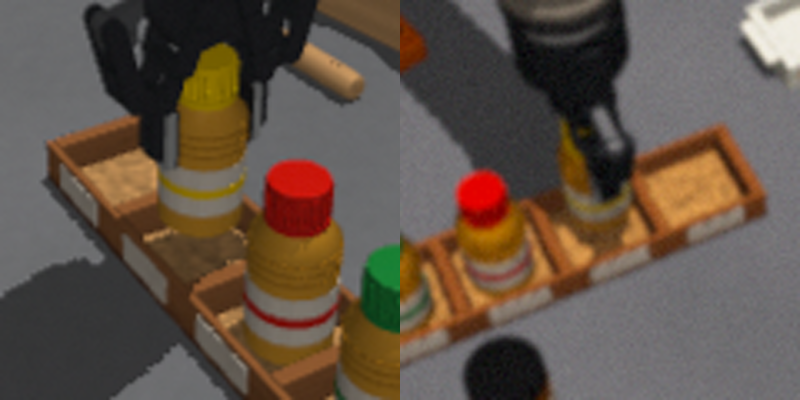

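Emit:
{"method": "drive_tool", "body": {"commands": [{"linear": [-0.003,0.001,0.004],"dr": [0,-0.2,0.6],"jaw": 1},{"linear": [0,0,0.009],"dr": [0,0,0],"jaw": 1},{"linear": [0,0,0.009],"dr": [0,0,0],"jaw": 1},{"linear": [0,0,0],"dr": [0,0,0],"jaw": 1}]}}

```text
clock: 31.5
tcp_pos: [0.557, -0.1609, 0.0224]
orientation: [2.397, 2.026, 0.004]
contact_force: [0.0, -0.7, -0.9]
grip_width: 0.0467
```

```bash
python3 -c "
from h import *
plan([.5555,-.160,.0150],80.4,2)"
```

```text
t 31.5 tcp [ 0.557  -0.1609  0.0224] w 0.0467 F [ 0.02 -0.68 -0.87] dp [-0.0015  0.0009 -0.0074] rv deg [0.25 0.03 0.01]
[0.0003, -0.0009, 0.0037] [0.1, 0.0, 0.0]
[0.0003, -0.0008, 0.0037] [0.1, 0.0, 0.0]
```

Emit:
{"method": "drive_tool", "body": {"commands": [{"linear": [0.001,-0.002,0.004],"dr": [0.3,0,0],"jaw": 1},{"linear": [0,0,0.003],"dr": [0,0,0],"jaw": 1},{"linear": [0,0,0.0015],"dr": [0,0,0],"jaw": 1}]}}

```text
clock: 31.88
tcp_pos: [0.5554, -0.1595, 0.0148]
orientation: [-2.399, -2.028, 0.002]
contact_force: [-8.7, 0.8, 22.1]
grip_width: 0.0466
```

Emit:
{"method": "drive_tool", "body": {"commands": [{"linear": [0,0,-0.001],"dr": [0,0,0],"jaw": 0},{"linear": [0,0,0],"dr": [0,0,0],"jaw": 0},{"linear": [0,0,0],"dr": [0,0,0],"jaw": 0},{"linear": [0,0,0],"dr": [0,0,0],"jaw": 0},{"linear": [0,0,0],"dr": [0,0,0],"jaw": 0}]}}

```text
clock: 32.5
tcp_pos: [0.5563, -0.1596, 0.0162]
orientation: [2.399, 2.027, -0.001]
contact_force: [-0.6, 0.1, 0.2]
grip_width: 0.0856
```

Emit:
{"method": "drive_tool", "body": {"commands": [{"linear": [0,0,-0.02],"dr": [0,0,0],"jaw": 0},{"linear": [0,0,-0.03],"dr": [0,0,0],"jaw": 0},{"linear": [0,0,-0.035],"dr": [0,0,0],"jaw": 0},{"linear": [0,0,-0.035],"dr": [0,0,0],"jaw": 0},{"linear": [0,0,-0.02],"dr": [0,0,0],"jaw": 0}]}}

```text
clock: 33.12
tcp_pos: [0.5559, -0.1587, 0.1644]
orientation: [2.398, 2.029, -0.0]
contact_force: [-0.7, -0.4, 0.1]
grip_width: 0.0857
```

Run:
```python
from h import *
a=viewer.grab_frame("side"); b=viewer.grab_frame("scene")
cv2.imwrite("pics/v5.png",np.hstack([cv2.resize(a[210:350,320:460,::-1],(400,400),interpolation=2),cv2.resize(b[170:290,190:310,::-1],(400,400),interpolation=2)]))
plan([.524,.322,.15],81.4,11)
```

```text
t 33.23 tcp [ 0.5571 -0.1589  0.1651] w 0.0854 F [ 0.97 -0.5   0.1 ] dp [-0.0331  0.4809 -0.0151] rv deg [ 0.18  0.05 -0.93]
[0.0426, -0.0102, 0.0013] [0.0, 0.0, -0.1]
[0.0426, -0.0101, 0.0013] [0.0, 0.0, -0.1]
[0.0426, -0.0101, 0.0013] [0.0, 0.0, -0.1]
[0.0427, -0.01, 0.0013] [0.0, 0.0, -0.1]
[0.0427, -0.01, 0.0013] [0.0, 0.0, -0.1]
[0.0427, -0.0099, 0.0013] [0.0, 0.0, -0.1]
[0.0427, -0.0098, 0.0013] [0.0, 0.0, -0.1]
[0.0427, -0.0098, 0.0013] [0.0, 0.0, -0.1]
[0.0427, -0.0097, 0.0014] [0.0, 0.0, -0.1]
[0.0427, -0.0096, 0.0014] [0.0, 0.0, -0.1]
[0.0428, -0.0096, 0.0014] [0.0, 0.0, -0.1]
```

View pics/v5.png

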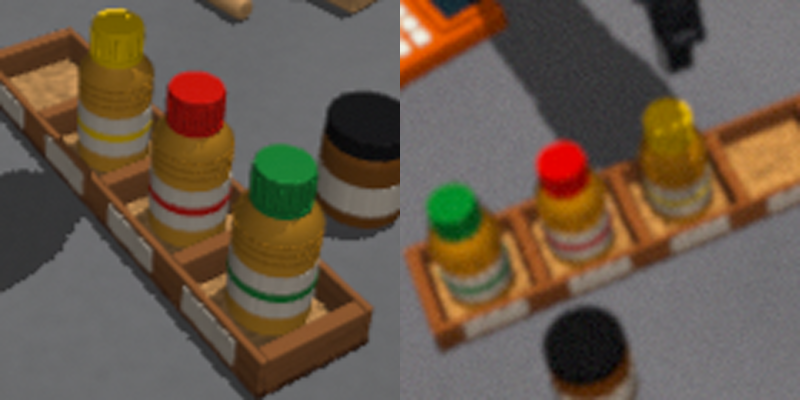

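Three bottles now stand upright and centred. Blue is next.

Emit:
{"method": "drive_tool", "body": {"commands": [{"linear": [0.03,-0.007,0],"dr": [0,0,-0.1],"jaw": 0},{"linear": [0.05,-0.011,0],"dr": [0.1,0,-0.1],"jaw": 0},{"linear": [0.055,-0.013,0],"dr": [0.1,0,-0.1],"jaw": 0},{"linear": [0.055,-0.013,0],"dr": [0.1,0,-0.1],"jaw": 0},{"linear": [0.055,-0.013,0],"dr": [0.1,0,-0.1],"jaw": 0},{"linear": [0.055,-0.013,0],"dr": [0,0,-0.1],"jaw": 0},{"linear": [0.055,-0.013,0],"dr": [0,0,-0.1],"jaw": 0},{"linear": [0.045,-0.011,0],"dr": [0,0,-0.1],"jaw": 0}]}}

```text
clock: 34.22
tcp_pos: [0.5274, 0.2565, 0.164]
orientation: [-2.394, -2.033, 0.01]
contact_force: [1.1, -0.4, -0.3]
grip_width: 0.0856
```

```bash
python3 -c "
from h import *
plan([.524,.322,.13],81.4,3)"
```

```text
t 34.23 tcp [0.5274 0.2565 0.164 ] w 0.0856 F [ 1.07 -0.42 -0.35] dp [-0.0034  0.0655 -0.034 ] rv deg [-0.25  0.24 -0.74]
[0.0214, -0.0046, 0.0113] [-0.1, 0.1, -0.2]
[0.0214, -0.0045, 0.0113] [-0.1, 0.1, -0.2]
[0.0214, -0.0045, 0.0113] [-0.1, 0.1, -0.2]
```

Emit:
{"method": "drive_tool", "body": {"commands": [{"linear": [0.022,-0.004,0.006],"dr": [-0.1,0.1,-0.2],"jaw": 0},{"linear": [0.021,-0.004,0.006],"dr": [-0.1,0.1,-0.2],"jaw": 0},{"linear": [0.014,-0.003,0.005],"dr": [-0.1,0.1,-0.2],"jaw": 0},{"linear": [0,0,0],"dr": [0,0,0],"jaw": 0}]}}

```text
clock: 34.72
tcp_pos: [0.5218, 0.321, 0.1459]
orientation: [-2.373, -2.054, -0.0]
contact_force: [-0.2, -1.2, 0.0]
grip_width: 0.0855
```

Run:
```python
from h import *
plan([.524,.322,.0123],81.4,5)
c=viewer.calibration("wrist"); im=viewer.grab_frame("wrist"); cv2.imwrite("pics/w4.png",im[:,:,::-1]); np.savez("pics/w4.npz",**c)
print(monitor.get_obs()["joints"].round(2))
```

```text
t 34.73 tcp [0.5218 0.321  0.1459] w 0.0855 F [-0.16 -1.17  0.03] dp [ 0.0022  0.001  -0.1336] rv deg [-0.11 -0.11  0.36]
[0.0002, 0.0004, 0.0267] [-0.0, -0.0, 0.1]
[0.0002, 0.0004, 0.0267] [-0.0, -0.0, 0.1]
[0.0002, 0.0004, 0.0267] [-0.0, -0.0, 0.1]
[0.0002, 0.0004, 0.0267] [-0.0, -0.0, 0.1]
[0.0002, 0.0004, 0.0267] [-0.0, -0.0, 0.1]
[-0.17  0.5  -0.65  1.73  0.34  1.03 -1.08]
```

View pics/w4.png

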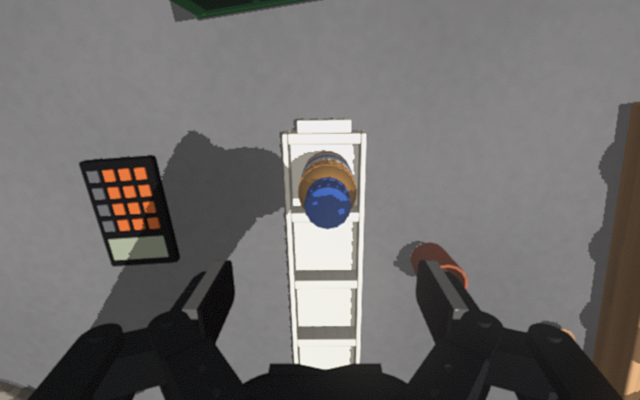

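Emit:
{"method": "drive_tool", "body": {"commands": [{"linear": [0.002,0.002,0.015],"dr": [0,0,0.3],"jaw": 0},{"linear": [0.001,0,0.025],"dr": [0,0,0],"jaw": 0},{"linear": [0.001,0,0.025],"dr": [0,0,0],"jaw": 0},{"linear": [0.001,0,0.025],"dr": [0,0,0],"jaw": 0},{"linear": [0.001,0,0.014],"dr": [0,0,0],"jaw": 0},{"linear": [0,0,0],"dr": [0,0,0],"jaw": 0}]}}

```text
clock: 35.52
tcp_pos: [0.5285, 0.3184, 0.036]
orientation: [2.391, 2.035, -0.003]
contact_force: [0.8, 0.6, -0.4]
grip_width: 0.0858
```

```bash
python3 -c "
from h import *
c=dict(np.load('pics/w4.npz')); print(plane(c,(327,203),.11).round(4))
plan([.524,.323,.0123],81.4,2)"; python3 look.py x1
```

```text
[0.5252 0.3274 0.11  ]
t 35.52 tcp [0.5285 0.3184 0.036 ] w 0.0858 F [ 0.81  0.58 -0.36] dp [-0.0045  0.0046 -0.0237] rv deg [ 0.01  0.15 -0.61]
[0.0019, -0.0026, 0.0119] [0.0, 0.1, -0.3]
[0.0019, -0.0026, 0.0119] [0.0, 0.1, -0.3]
[0.52848791 0.31842737 0.0360337 ] 0.08584969435503603 [ 0.8  0.6 -0.4]
side origin [171 109]
scene origin [348  77]
```

View pics/x1.png

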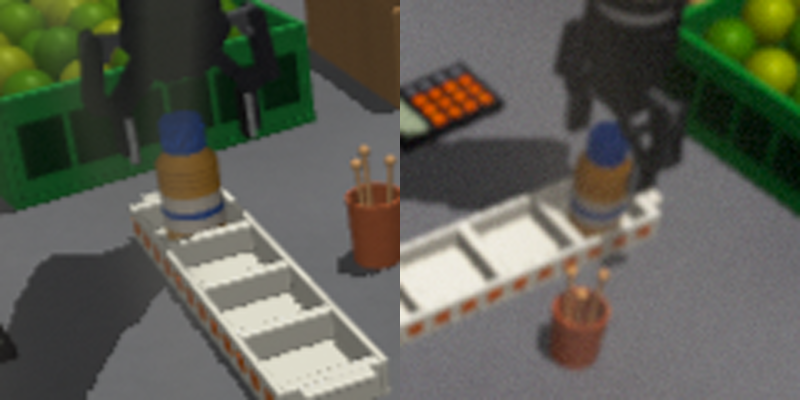

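Emit:
{"method": "drive_tool", "body": {"commands": [{"linear": [0.004,-0.005,0.004],"dr": [0,0.2,-0.6],"jaw": 0},{"linear": [0,0,0.01],"dr": [0,0,0],"jaw": 0},{"linear": [0,0,0.009],"dr": [0,0,0],"jaw": 0},{"linear": [0,0,0],"dr": [0,0,0],"jaw": 0}]}}

```text
clock: 36.12
tcp_pos: [0.5258, 0.3254, 0.015]
orientation: [2.381, 2.049, 0.011]
contact_force: [0.3, 0.4, 0.9]
grip_width: 0.0852
```

```bash
python3 -c "
from h import *
plan([.524,.323,.0123],81.4,1)"
```

```text
t 36.12 tcp [0.5258 0.3254 0.015 ] w 0.0852 F [0.32 0.38 0.93] dp [-0.0018 -0.0024 -0.0027] rv deg [ 0.27 -0.29  0.04]
[-0.0026, -0.0015, 0.0027] [0.3, -0.3, 0.0]
```

Emit:
{"method": "drive_tool", "body": {"commands": [{"linear": [-0.001,-0.001,0.003],"dr": [0.3,-0.3,0],"jaw": 0},{"linear": [0,0,0],"dr": [0,0,0],"jaw": 1},{"linear": [0,0,0],"dr": [0,0,0],"jaw": 1},{"linear": [0,0,0],"dr": [0,0,0],"jaw": 1},{"linear": [0,0,0],"dr": [0,0,0],"jaw": 1},{"linear": [0,0,0],"dr": [0,0,0],"jaw": 1}], "force": 40}}

```text
clock: 36.88
tcp_pos: [0.5249, 0.3248, 0.0123]
orientation: [-2.381, -2.049, 0.0]
contact_force: [-0.2, 0.5, -0.4]
grip_width: 0.0471
```

Emit:
{"method": "drive_tool", "body": {"commands": [{"linear": [0,0,-0.008],"dr": [0,0,0],"jaw": 1},{"linear": [0,0,-0.015],"dr": [0,0,0],"jaw": 1},{"linear": [0,0,-0.022],"dr": [0,0,0],"jaw": 1},{"linear": [0,0,-0.025],"dr": [0,0,0],"jaw": 1},{"linear": [0,0,-0.025],"dr": [0,0,0],"jaw": 1},{"linear": [0,0,-0.022],"dr": [0,0,0],"jaw": 1},{"linear": [0,0,-0.012],"dr": [0,0,0],"jaw": 1},{"linear": [0,0,0],"dr": [0,0,0],"jaw": 1}]}}

```text
clock: 37.88
tcp_pos: [0.525, 0.3245, 0.1505]
orientation: [2.38, 2.049, 0.002]
contact_force: [0.6, 1.2, -2.2]
grip_width: 0.0469
```

```bash
python3 look.py x2; python3 -c "
from h import *
plan([.5685,-.083,.15],80.4,10)"
```

```text
[0.52496039 0.32454881 0.15051319] 0.04692196938825843 [ 0.6  1.2 -2.2]
side origin [162  68]
scene origin [354  44]
t 37.98 tcp [0.5244 0.3239 0.149 ] w 0.0468 F [-0.44  0.19 -2.27] dp [ 0.0441 -0.4069  0.001 ] rv deg [-0.02  0.04  1.06]
[-0.0396, 0.0104, -0.0001] [-0.0, 0.0, 0.1]
[-0.0396, 0.0105, -0.0001] [-0.0, 0.0, 0.1]
[-0.0395, 0.0106, -0.0001] [-0.0, 0.0, 0.1]
[-0.0395, 0.0106, -0.0001] [-0.0, 0.0, 0.1]
[-0.0395, 0.0107, -0.0001] [-0.0, 0.0, 0.1]
[-0.0395, 0.0108, -0.0001] [-0.0, 0.0, 0.1]
[-0.0395, 0.0108, -0.0001] [-0.0, 0.0, 0.1]
[-0.0394, 0.0109, -0.0001] [-0.0, 0.0, 0.1]
[-0.0394, 0.011, -0.0001] [-0.0, 0.0, 0.1]
[-0.0394, 0.0111, -0.0001] [-0.0, 0.0, 0.1]
```

View pics/x2.png

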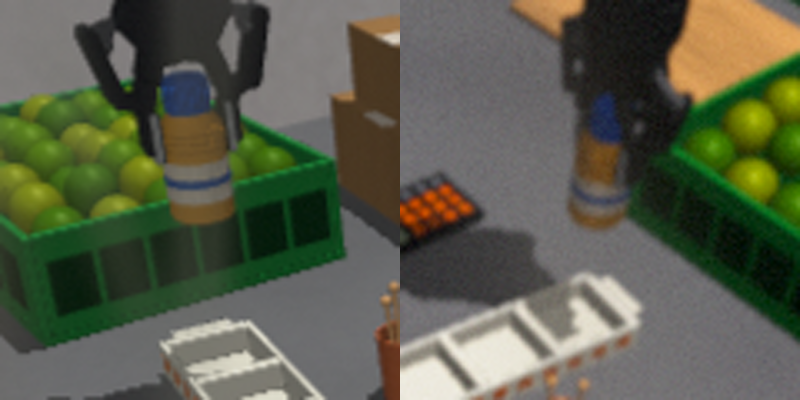

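Emit:
{"method": "drive_tool", "body": {"commands": [{"linear": [-0.02,0.006,-0.001],"dr": [0,0,0.1],"jaw": 1},{"linear": [-0.035,0.01,-0.001],"dr": [0,0,0.1],"jaw": 1},{"linear": [-0.045,0.013,-0.001],"dr": [0,0,0.1],"jaw": 1},{"linear": [-0.045,0.013,-0.001],"dr": [0,0,0.1],"jaw": 1},{"linear": [-0.045,0.013,-0.001],"dr": [0,0,0.1],"jaw": 1},{"linear": [-0.045,0.013,-0.001],"dr": [0,0,0.1],"jaw": 1},{"linear": [-0.045,0.013,-0.001],"dr": [0,0,0.1],"jaw": 1},{"linear": [-0.045,0.013,-0.001],"dr": [0,0,0.1],"jaw": 1}]}}

```text
clock: 38.98
tcp_pos: [0.5621, -0.0305, 0.1507]
orientation: [-2.392, -2.03, 0.022]
contact_force: [1.5, -0.3, -1.7]
grip_width: 0.0469
```

```bash
python3 -c "
from h import *
plan([.5685,-.083,.15],80.4,3)"
```

```text
t 38.98 tcp [ 0.5621 -0.0305  0.1507] w 0.0469 F [ 1.48 -0.28 -1.67] dp [ 0.0064 -0.0525 -0.0007] rv deg [-0.7   0.46  0.24]
[-0.0169, 0.005, 0.0003] [-0.2, 0.2, 0.1]
[-0.0169, 0.005, 0.0003] [-0.2, 0.2, 0.1]
[-0.0169, 0.005, 0.0003] [-0.2, 0.2, 0.1]
```

Emit:
{"method": "drive_tool", "body": {"commands": [{"linear": [-0.018,0.005,0],"dr": [-0.2,0.2,0.1],"jaw": 1},{"linear": [-0.015,0.005,0],"dr": [-0.2,0.2,0.1],"jaw": 1},{"linear": [-0.01,0.004,0],"dr": [-0.2,0.1,0],"jaw": 1},{"linear": [0,0,0],"dr": [0,0,0],"jaw": 1}]}}

```text
clock: 39.48
tcp_pos: [0.5656, -0.0861, 0.1481]
orientation: [-2.407, -2.014, 0.009]
contact_force: [0.8, 0.4, -1.5]
grip_width: 0.0471
```

```bash
python3 -c "
from h import *
plan([.5685,-.083,.05],80.4,4)"
```

```text
t 39.48 tcp [ 0.5656 -0.0861  0.1481] w 0.0471 F [ 0.81  0.37 -1.5 ] dp [ 0.0029  0.0031 -0.0981] rv deg [-0.36  0.14 -0.58]
[0.0009, 0.0007, 0.0245] [-0.1, 0.0, -0.1]
[0.0009, 0.0007, 0.0245] [-0.1, 0.0, -0.1]
[0.0009, 0.0007, 0.0245] [-0.1, 0.0, -0.1]
[0.0009, 0.0006, 0.0245] [-0.1, 0.0, -0.1]
```

Emit:
{"method": "drive_tool", "body": {"commands": [{"linear": [0,0.002,0.015],"dr": [-0.3,0.1,-0.5],"jaw": 1},{"linear": [-0.001,0,0.025],"dr": [0,0,0],"jaw": 1},{"linear": [-0.001,0,0.025],"dr": [0,0,0],"jaw": 1},{"linear": [-0.001,0,0.025],"dr": [0,0,0],"jaw": 1},{"linear": [-0.001,0,0.009],"dr": [0,0,0],"jaw": 1},{"linear": [0,0,0],"dr": [0,0,0],"jaw": 1}]}}

```text
clock: 40.22
tcp_pos: [0.5665, -0.0825, 0.0431]
orientation: [-2.385, -2.04, -0.002]
contact_force: [0.9, 0.1, -1.2]
grip_width: 0.0472
```

```bash
python3 -c "
from h import *
plan([.5685,-.083,.0155],80.4,2)"; python3 look.py x3
```

```text
t 40.23 tcp [ 0.5665 -0.0825  0.0431] w 0.0472 F [ 0.95  0.08 -1.2 ] dp [ 0.002  -0.0005 -0.0276] rv deg [-0.11 -0.18  0.67]
[-0.0001, 0.001, 0.0138] [-0.1, -0.1, 0.3]
[-0.0001, 0.001, 0.0138] [-0.1, -0.1, 0.3]
[ 0.56651162 -0.08247969  0.04308272] 0.04719124638796574 [ 0.9  0.1 -1.2]
side origin [278 167]
scene origin [242 150]
```

View pics/x3.png

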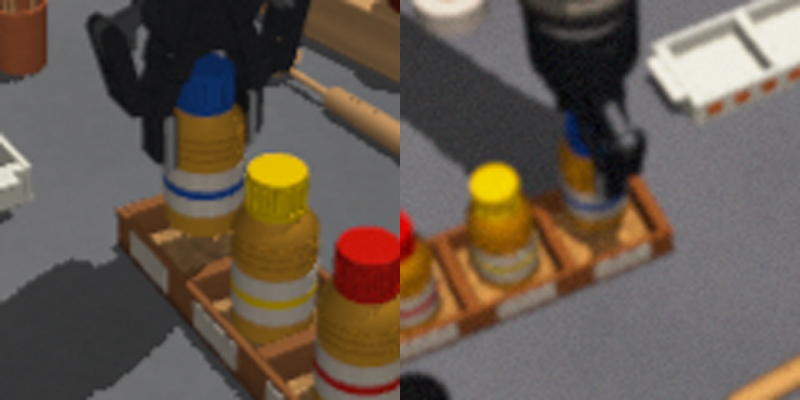

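Emit:
{"method": "drive_tool", "body": {"commands": [{"linear": [0,0.001,0.004],"dr": [0,-0.2,0.6],"jaw": 1},{"linear": [0,0,0.009],"dr": [0,0,0],"jaw": 1},{"linear": [0,0,0.009],"dr": [0,0,0],"jaw": 1},{"linear": [0,0,0],"dr": [0,0,0],"jaw": 1}]}}

```text
clock: 40.83
tcp_pos: [0.5699, -0.083, 0.0225]
orientation: [2.397, 2.025, 0.003]
contact_force: [0.3, -0.3, -2.0]
grip_width: 0.0468
```

```bash
python3 -c "
from h import *
plan([.5685,-.083,.0153],80.4,2)"
```

```text
t 40.83 tcp [ 0.5699 -0.083   0.0225] w 0.0468 F [ 0.3  -0.34 -2.01] dp [-0.0014  0.     -0.0072] rv deg [ 0.2   0.04 -0.01]
[-0.0001, -0.0007, 0.0036] [0.1, 0.0, -0.0]
[-0.0001, -0.0007, 0.0036] [0.1, 0.0, -0.0]
```

Emit:
{"method": "drive_tool", "body": {"commands": [{"linear": [0,-0.001,0.004],"dr": [0.2,0,0],"jaw": 1},{"linear": [0,0,0.003],"dr": [0,0,0],"jaw": 1},{"linear": [0,0,0.001],"dr": [0,0,0],"jaw": 1}]}}

```text
clock: 41.2
tcp_pos: [0.5691, -0.0829, 0.0151]
orientation: [2.399, 2.027, -0.001]
contact_force: [-6.1, 0.0, 15.7]
grip_width: 0.047
```

Emit:
{"method": "drive_tool", "body": {"commands": [{"linear": [0,0,-0.001],"dr": [0,0,0],"jaw": 0},{"linear": [0,0,0],"dr": [0,0,0],"jaw": 0},{"linear": [0,0,0],"dr": [0,0,0],"jaw": 0},{"linear": [0,0,0],"dr": [0,0,0],"jaw": 0},{"linear": [0,0,0],"dr": [0,0,0],"jaw": 0}]}}

```text
clock: 41.82
tcp_pos: [0.5702, -0.0829, 0.0167]
orientation: [2.398, 2.026, 0.001]
contact_force: [0.6, -0.4, 1.2]
grip_width: 0.0854
```

Emit:
{"method": "drive_tool", "body": {"commands": [{"linear": [0,0,-0.02],"dr": [0,0,0],"jaw": 0},{"linear": [0,0,-0.03],"dr": [0,0,0],"jaw": 0},{"linear": [0,0,-0.04],"dr": [0,0,0],"jaw": 0},{"linear": [0,0,-0.04],"dr": [0,0,0],"jaw": 0},{"linear": [0,0,-0.04],"dr": [0,0,0],"jaw": 0},{"linear": [0,0,-0.03],"dr": [0,0,0],"jaw": 0},{"linear": [0,0,0],"dr": [0,0,0],"jaw": 0}]}}

```text
clock: 42.7
tcp_pos: [0.5704, -0.0814, 0.2318]
orientation: [2.393, 2.026, 0.008]
contact_force: [0.2, -0.4, -0.0]
grip_width: 0.0853
```

Run:
```python
from h import *
a=viewer.grab_frame("side"); b=viewer.grab_frame("scene"); w=viewer.grab_frame("wrist")
cv2.imwrite("pics/fs.png",a[:,:,::-1]);cv2.imwrite("pics/fc.png",b[:,:,::-1]);cv2.imwrite("pics/fw.png",w[:,:,::-1])
cv2.imwrite("pics/f.png",np.hstack([cv2.resize(a[190:350,300:460,::-1],(400,400),interpolation=2),cv2.resize(b[160:300,190:330,::-1],(400,400),interpolation=2)]))
```

```text
(no output)
```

View pics/f.png

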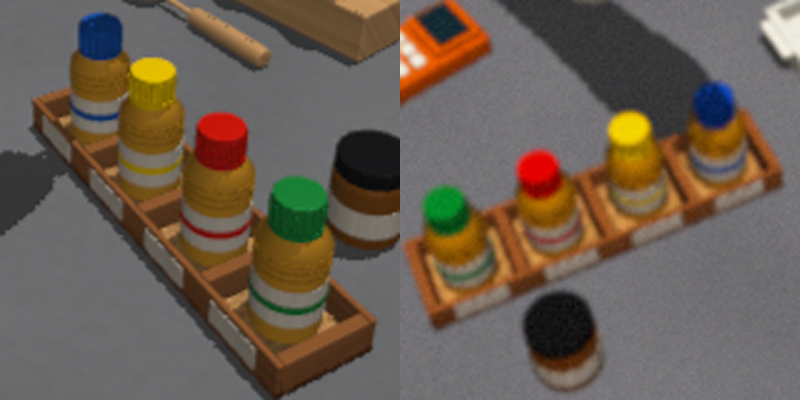

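View pics/fc.png

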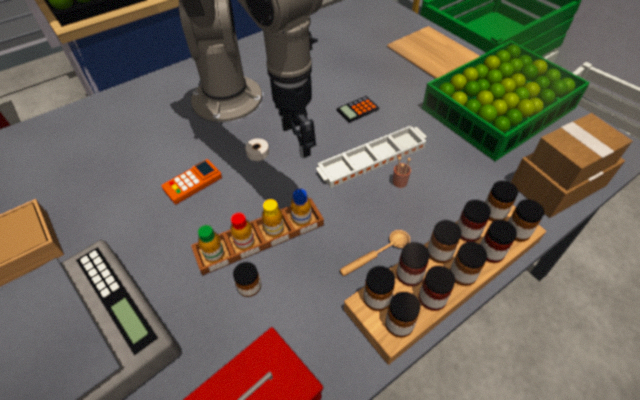

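Run:
```python
from h import *
cs=[viewer.calibration(n) for n in("scene","side")]
pads=[(.5685,-.083),(.5555,-.160),(.5425,-.237),(.5295,-.314)]
for k,a,b,p in(("blue",(299.9,194.3),(340.4,201.2),0),("yellow",(270.5,204.1),(361.2,218.8),1),("red",(238.6,218.1),(388.4,240.8),2),("green",(206.1,230.7),(419.6,266.8),3)):
    X=tri(cs,[a,b]); print(k,X.round(4),"off mm",((X[:2]-pads[p])*1e3).round(1))
# bystander motion by image difference
for n,f,g,r in(("scene","scene0","fc",[(232,258,264,298),(390,152,412,190)]),("side","side0","fs",[(440,243,468,292),(272,150,295,192)])):
    A=cv2.imread(f"pics/{f}.png",0).astype(np.float32);B=cv2.imread(f"pics/{g}.png",0).astype(np.float32)
    for x0,y0,x1,y1 in r: print(n,cv2.phaseCorrelate(A[y0:y1,x0:x1].copy(),B[y0:y1,x0:x1].copy()))
print(monitor.get_obs()["contact_force"],monitor.get_obs()["clock"])
```

```text
blue [ 0.5673 -0.0858  0.1081] off mm [-1.2 -2.8]
yellow [ 0.5528 -0.1595  0.1112] off mm [-2.7  0.5]
red [ 0.5423 -0.238   0.111 ] off mm [-0.2 -1. ]
green [ 0.5299 -0.3136  0.1119] off mm [0.4 0.4]
scene ((0.009979550336034038, 0.021042941977110985), 1.0401536654680967)
scene ((-0.10268140726045516, -0.08016827251580949), 0.898708564043045)
side ((0.02022842196825536, 0.03995763763078486), 0.9979359900156657)
side ((0.026436733756122877, 0.471935619021572), 0.9950040268125357)
[ 0.21578679 -0.49472511 -0.26872446] 42.85
```

All four are within 3 mm of their pad centres, and the pot and jar haven't moved. I'll hand in.

```bash
python3 -c "
from bench import job
print(job.hand_in())"
```

```text
the job is handed in; nothing more can be done
None
```

All four bottles are in the wooden tray in their carrier order, left to right: blue, yellow, red, green on pads 1 to 4. I handed the job in at about 43 s; it reports no verdict.

- **Placement:** In the last two-view check, the cap centres lay within about 3 mm of the pad centres I had measured. All four bottles looked upright in both views and were released, with the gripper clear above them.
- **Setting down:** Each bottle was lowered until its pad gave a light contact (8 to 22 N at the wrist) before I let go.
- **Pot and honey jar:** Comparing start and end pictures, neither shifted by more than half a pixel.
- **Disagreement on height:** The reported tool-tip height was about 33 mm below the real fingertips as triangulated from the two fixed cameras. I went by the cameras. The jaws stopping at about 47 mm on each 48 mm body, and contact at the expected height on the pads, both agreed with that.
- **Smaller disagreement:** The wrist camera placed the bottles in the carrier 3 to 6 mm farther left than the fixed cameras did. I gripped at values in between.

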